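Find the roller with a loose bush by rocking it, scrap it and fit the sound one

TASK

One of the two closed rollers in the wooden rests has a loose bush inside: lift them and rock them gently end to end to find out which, and scrap a roller only after you have made its bush run. Lay that one down in the blue scrap bin, and press the sound one down into the empty pair of slots in the blue conveyor frame, without forcing it, until both axle ends have snapped home under their spring plungers. Do not drop or fling a roller, and leave the holed bar, the power supply and the beacon alone.

Things in the scene. Friction and masses are not known exactly. Their poses are not given: they have to be found in the camera images.
- roller_a_mid (a point): centre (half-way along, on the axis) of one of two closed rollers that look the same: plain aluminium tube 38 mm in diameter, 150 mm long, with a steel axle end 12 mm in diameter sticking 16 mm out of each end. x along its axis, z up as it starts, level in its rest. Tube 0.26 to 0.46 kg, unlike for the two, so weight does not tell. Either roller may hold the loose bush
- roller_b_mid (a point): centre of the other roller (see roller_a_mid). The loose bush, in one of them: steel, 85 g, 26 mm long, starts within 20 mm of the middle, can run 50 mm to either side. It slides at an end-to-end tilt above some 15 degrees (30 to be sure), else stays. At an end it shifts the balance by some 0.04 N m about the roller's middle; a sound roller's balance does not change
- mat: rubber mat 250 x 250 x 3 mm under the two wooden rests; origin at the middle of its underside. The rollers lie parallel to its x, 104 mm apart in y, axes 48 mm above the table. Each rest: V blocks 22 mm thick, 52 mm either side of the roller's middle, joined by a strip 6 mm high; 80 mm of the tube between the blocks is free for fingers
- frame_seat (a point): where the fitted roller's centre belongs: on the axis of the empty slots, half-way between the two blue side plates, 85 mm above the table. x along the seated roller's axis, z up, +y the plungers' side. Plates 6 mm thick, inner faces 79 mm either side in x. Slots open upward, 13.5 mm wide, floor 6 mm below this point. The frame is fixed to the table; more than 25 N on either slot's floor, wall or lip is forcing it
- frame_nose (a point): level of the sprung plunger noses, midway between the plates, 8.5 mm above frame_seat. In the +y wall of each slot a ball nose stands 3.5 mm into the slot. An axle end meets it with its centre some 15 mm above the seat; both ends need together some 7 to 13 N from above to snap past, then drop onto the slots' floor. A roller's weight does not do it
- frame_mouth (a point): top of the slots' flared lips, 35 mm above frame_seat; the mouth is about 38 mm wide there, narrowing to the 13.5 mm slot 14 mm lower
- fitted_roller (a point): centre of a like roller already fixed in the frame, 110 mm to the -y side of the empty slots at seat height. A cross tube 20 mm in diameter lies 35 mm to the slots' +y side, its top 35 mm above the table
- bin_floor (a point): centre of the inner floor, 5 mm above the table, of the blue plastic scrap bin, open above: inside 260 mm along x by 180 mm along y, walls to 75 mm above the table. Fixed to the table
- holed_bar: bystander: flat aluminium bar with a row of holes, 238 x 30 x 8 mm, lying on the table; origin at the middle of its underside, x along its length
- supply: bystander: steel power-supply case with vent slits, 100 x 55 x 38 mm, on the table; origin at the middle of its underside, x along its length
- beacon: bystander: signal beacon standing on the table, 110 mm high, 60 mm across its foot; origin at the middle of its underside
There are look-alikes about, which are no part of the job. Leave any red look-alike of the part that bears roller_a_mid alone.

How it is judged:
By the outcome, as a careful person would: the job done as asked, in the order asked, and still so for the second after the job is handed in, with the robot touching nothing.
It also fails if it takes over 72 s, if anything falls off the work surface, if the arm or the gripper's body presses on something with over 40 N, if the wrist force passes 120 N, or if a joint passes its speed limit or range.

ROBOT

A 7-joint arm with a two-finger parallel gripper is mounted at the origin on the work surface. World frame = base frame: x ahead of the robot, y to its left, z up, the work surface at z = 0. Lengths are in m, angles in rad, forces in N, time in s.
With the tool pointing down it reaches from about 0.35 to 0.9 m from the base axis. Payload 19.9 kg.
Tool frame: the origin (TCP) lies midway between the tips of the shut fingers; the grasp point (between the pads) lies bot.tcp_to_grasp behind it (bot.tcp_to_grasp is the distance from the TCP to the grasp point, in m); z points along the fingers, y is the direction in which the jaws open and shut (so a half turn about z gives the same grasp; the last joint's range is limited). The gripper opens to 85 mm and grips with 20 to 120 N. Pads are 22 mm wide; open, the fingers measure 114 mm over their backs; the gripper's body (76 mm by 85 mm) begins 54 mm behind the grasp point. The pads swing forward as they close: fully open they stand 13 mm farther back than shut.
Start: joints at [-1.298, 0.417, -0.01, 1.614, 0.005, 1.111, -0.053], TCP at [0.194, 0.594, 0.231] pointing down, gripper open.
Joint ranges: [-2.81, 2.81], [-0.39, 2.02], [-1.27, 1.25], [0.06, 2.57], [-1.19, 4.33], [0.19, 2], [-2.82, 2.82]. Speed limits (rad/s): [1.89, 1.89, 2.39, 2.39, 3.01, 3.01, 3.01].

INTERFACE

Orientations are given as a unit quaternion [w, x, y, z].
In Python, from workcell import bot, imaging, ticket gives the robot as it stands.
- The arm moves only by the tool step_arm, never from a script. Its argument "targets" is text: rows parted by semicolons, each of 7 numbers parted by spaces: the closure, from -1 (fully open) to 1 (shut), then the shift along the tool's x, y, z in mm, then the turn, a rotation vector about the tool's x, y, z in rad. A call has 1 to 12 rows; each row is the pose to reach, as a shift and turn from the pose measured when the call began, along the tool's axes at that moment; what a row does not reach only later rows make up. A row lasts 1/8 s, in which the tool goes at most 62.5 mm and 10.7 degrees, less where a joint would pass 70% of its speed; a pose out of reach is approached as far as the arm can. A call with a gripper value outside its range is refused whole. The fingers move at their own pace and stop on an object; "grip_force" is the grip in N (left out, the last holds). Time passes only in rows, so rows that repeat a pose let the fingers close. It gives the time, the measured TCP pose, the force and the opening at its end, in the units of the state.
- bot.get_state(): the state, without advancing time (a new reading comes with each control period).
- imaging.get_image(name): name is "scene" or "top"; returns the picture (384x512x3 uint8, blue, green, red); there is no depth.
- imaging.camera_params(name): a dict with "vertical_fov" (degrees; the focal length in pixels is half the picture's height over the tangent of half this angle, whatever the lens; pixels are square), "cx", "cy" (the principal point, pixels), "position" and "attitude" of the camera in the world. Camera axes: x right, y up, looking along -z (the intrinsics and any distortion apply to the point x, -y, -z); pixel columns grow to the right and rows downward; lengths in m; the calibration is good to about 2 mm. A picture is of the moment at which its call begins. camera_params takes no time and is no camera call.
- ticket.sign_off(): hands the job in, once; it reports no verdict.
The state is a dict: "clock": time; "joints": joint angles; "qvel": joint speeds; "joint_efforts": joint torques, N m; "tool_pos": TCP position; "ee_rot": TCP orientation; "wrist_force": force on the tool from outside, world axes, zero at the start; "torque": the same for the moment, N m; "opening": finger opening in m.
Only numpy, scipy, OpenCV 4.12 (cv2) and the standard library are available. Lean on these libraries where they do the work, as an engineer would, in place of code of your own. Each camera call takes 0.05 s, during which the arm holds its last target.

## Working session

There is one attempt and no reset: what is moved stays moved. The work goes in short steps, Python scripts to look and compute and a tool call to move; the robot and the scene stay as the last step left them, time stands still between calls to the robot, and variables do not carry over. Pictures are saved under pics/ and viewed, and the job is handed in when it is done.

Besides the shell and the picture viewer there is one more tool, called after "Call:" as name(argument=value, ...), one argument or row to a line, values as JSON. step_arm: Moves the arm, as the interface text tells. Its arguments: {"type":"object","properties":{"targets":{"type":"string"},"grip_force":{"type":"number"}},"required":["targets"]}

```bash
mkdir -p pics; ls; python3 - <<'E'
from workcell import bot, imaging, ticket
import cv2
print(bot.get_state()); print(bot.tcp_to_grasp)
for n in ("scene","top"):
    print(imaging.camera_params(n))
    cv2.imwrite(f"pics/{n}0.png",imaging.get_image(n))
E
```

```text
pics
{'clock': 0.0, 'joints': array([-1.29750369,  0.41793229, -0.01030712,  1.61416838,  0.00469207,
        1.11066604, -0.05297755]), 'qvel': array([ 8.80402234e-04, -6.82052264e-05,  6.29934515e-04,  4.06156663e-04,
        6.81199762e-04, -5.44667881e-04, -8.25529020e-04]), 'joint_efforts': array([ 2.34671161e-04, -8.64447713e+01,  6.79008923e-01, -4.34901774e+01,
        1.91347412e-02,  7.33244873e-03,  3.37327708e-05]), 'tool_pos': array([0.19341402, 0.59396958, 0.23068869]), 'ee_rot': array([-5.07904162e-05,  1.56731949e-01,  9.87641010e-01, -5.72829102e-04]), 'wrist_force': array([ 0.22091762, -0.45580037, -0.6947972 ]), 'torque': array([ 0.03647629,  0.02223675, -0.01891679]), 'opening': 0.0854060116860183}
0.0187
{'vertical_fov': 45.69490408172956, 'cx': 258.5298257227303, 'cy': 194.92199901347217, 'position': array([ 0.97106722, -0.75431845,  0.9581159 ]), 'attitude': array([0.8902753 , 0.37523724, 0.11049548, 0.23323304])}
{'vertical_fov': 44.6761575422423, 'cx': 256.76996070829784, 'cy': 188.33077123266392, 'position': array([0.34052986, 0.02714291, 1.17078353]), 'attitude': array([ 0.71391721,  0.05628046, -0.05621206, -0.69569744])}
```

View pics/scene0.png

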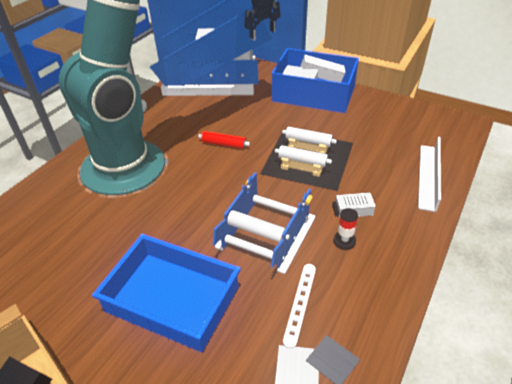

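View pics/top0.png

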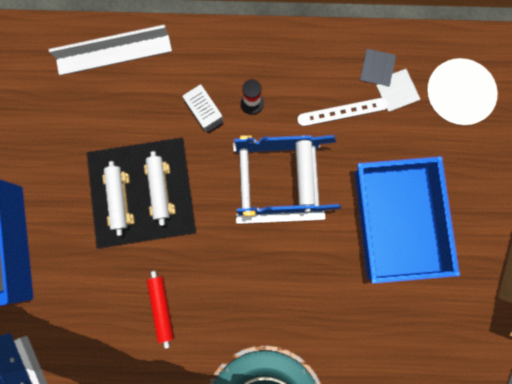

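```bash
cat > h.py <<'E'
import numpy as np, cv2
from scipy.spatial.transform import Rotation as R
from workcell import bot, imaging, ticket
P={n:imaging.camera_params(n) for n in("scene","top")}
def q2R(q): return R.from_quat([q[1],q[2],q[3],q[0]])
def ray(n,u,v):
    p=P[n]; f=192/np.tan(np.radians(p["vertical_fov"]/2))
    d=q2R(p["attitude"]).apply([(u-p["cx"])/f,-(v-p["cy"])/f,-1.0])
    return np.array(p["position"]),d
def onz(n,u,v,z):
    o,d=ray(n,u,v); return o+d*(z-o[2])/d[2]
def proj(n,X):
    p=P[n]; f=192/np.tan(np.radians(p["vertical_fov"]/2))
    c=q2R(p["attitude"]).inv().apply(np.array(X)-p["position"])
    return np.array([p["cx"]+f*c[0]/-c[2], p["cy"]-f*c[1]/-c[2]])
def tri(pts):
    A=np.zeros((3,3));b=np.zeros(3)
    for n,u,v in pts:
        o,d=ray(n,u,v); d=d/np.linalg.norm(d); M=np.eye(3)-np.outer(d,d); A+=M;b+=M@o
    return np.linalg.solve(A,b)
def crop(n,src,x0,y0,x1,y1,s,out):
    im=cv2.imread(src)[y0:y1,x0:x1]; cv2.imwrite(out,cv2.resize(im,None,fx=s,fy=s,interpolation=cv2.INTER_CUBIC))
def st():
    s=bot.get_state(); Rm=q2R(s["ee_rot"]).as_matrix(); return s,Rm
E
python3 - <<'E'
from h import *
crop("top","pics/top0.png",80,130,205,255,5,"pics/c1.png")
crop("top","pics/top0.png",225,125,350,230,6,"pics/c2.png")
crop("scene","pics/scene0.png",205,120,365,270,5,"pics/c3.png")
E
```

```text
(no output)
```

View pics/c1.png

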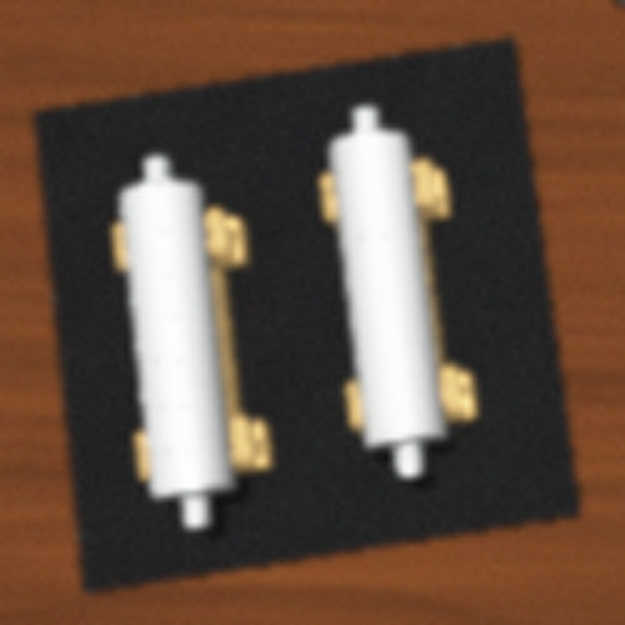

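View pics/c2.png

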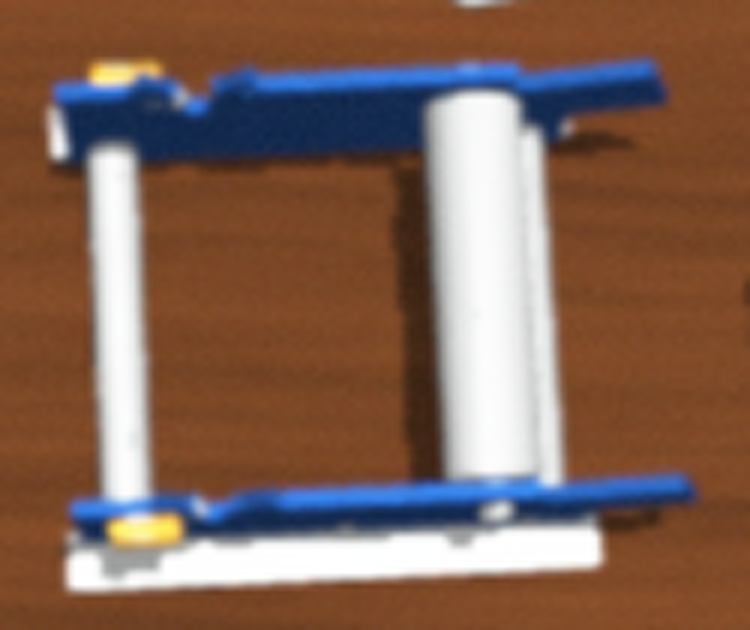

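View pics/c3.png

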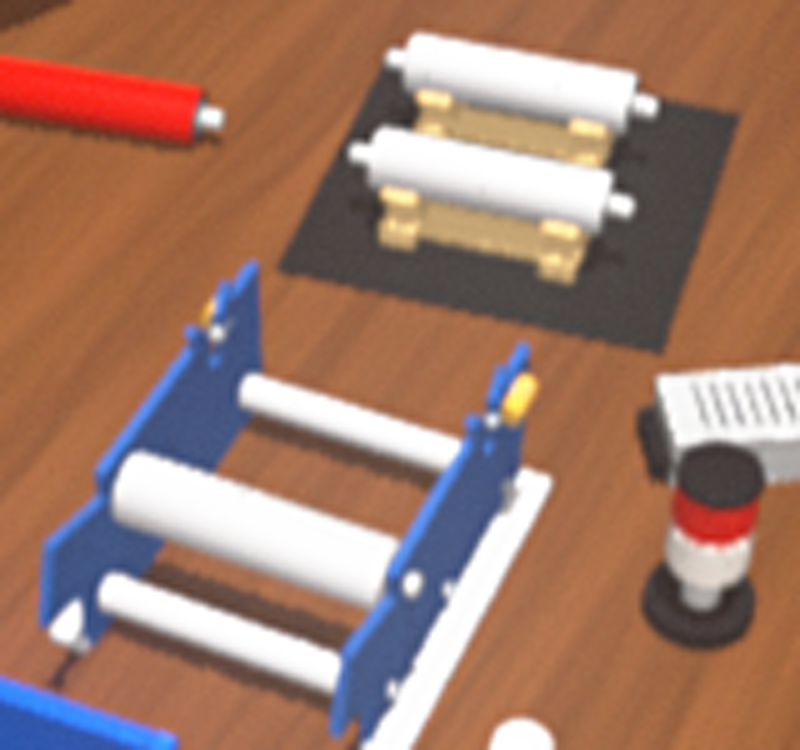

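```bash
python3 - <<'E'
from h import *
for n in("top","scene"):
    im=cv2.imread(f"pics/{n}0.png"); hsv=cv2.cvtColor(im,cv2.COLOR_BGR2HSV)
    m=((hsv[...,2]>150)&(hsv[...,1]<45)).astype(np.uint8)*255
    nc,l,s,c=cv2.connectedComponentsWithStats(m,connectivity=4)
    for i in range(1,nc):
        if 40<s[i,4]<6000:
            pts=np.argwhere(l==i)[:,::-1].astype(np.float32)
            r=cv2.minAreaRect(pts); mu=pts.mean(0); w,v=np.linalg.eigh(np.cov((pts-mu).T)); d=v[:,1]; t=(pts-mu)@d
            # tips
            e=[mu+d*t.min(),mu+d*t.max()]
            print(n,s[i],"cen",mu.round(1),"rect",np.round(r[0],1),np.round(r[1],1),"tips",np.round(e,1).tolist())
    y=cv2.inRange(hsv,(18,120,120),(35,255,255))
    nc,l,s,c=cv2.connectedComponentsWithStats(y)
    for i in range(1,nc):
        if s[i,4]>8: print(n,"yellow",s[i],c[i].round(1))
    # mat
    k=cv2.inRange(hsv,(0,0,0),(180,110,70))
    nc,l,s,c=cv2.connectedComponentsWithStats(k)
    for i in range(1,nc):
        if s[i,4]>1500: print(n,"dark",s[i],c[i].round(1))
E
```

```text
top [ 49  25 116  27 402] cen [106.5  38. ] rect [106.4  38. ] [  3.4 117.7] tips [[164.0, 25.8], [48.8, 50.2]]
top [  57   35  115   40 1901] cen [113.6  54.6] rect [113.4  54.6] [ 16.8 115.2] tips [[169.8, 42.6], [57.1, 66.8]]
top [ 428   58   69   67 3615] cen [461.9  91.4] rect [462.  91.] [66. 68.] tips [[493.2, 107.6], [430.5, 75.1]]
top [ 298   69  122   57 2057] cen [370.6 100.9] rect [356.8 104.8] [ 34.2 122.1] tips [[415.5, 86.3], [298.8, 124.3]]
top [183  85  39  43 875] cen [201.8 105.8] rect [201.8 105.6] [39.2 22.6] tips [[190.5, 89.5], [213.0, 121.9]]
top [ 297  140   22   66 1183] cen [307.1 172.9] rect [307.3 172.6] [65.8 18.9] tips [[304.6, 139.7], [309.7, 205.6]]
top [240 149  10  59 470] cen [244.5 178.6] rect [244.5 178.1] [58.2  8.2] tips [[243.2, 149.0], [245.8, 207.1]]
top [ 146  151   22   74 1002] cen [156.8 187.4] rect [156.9 187.6] [73.8 15.6] tips [[152.2, 151.0], [161.4, 224.2]]
top [ 104  161   22   74 1012] cen [114.4 197. ] rect [114.6 197.5] [73.7 16. ] tips [[110.6, 160.9], [118.4, 234.2]]
top [236 212  89  12 667] cen [280.6 217.5] rect [280.  217.
[... 3550 characters left out ...]
 [339 226  16  15 135] cen [345.8 233.2] rect [345.7 233.6] [15.6 13.4] tips [[353.5, 234.3], [338.1, 232.0]]
scene [224 235  49  24 412] cen [248.6 245.8] rect [248.5 245.7] [50.7  8.4] tips [[272.3, 254.5], [224.7, 237.0]]
scene [215 240   8  10  54] cen [218.6 245. ] rect [218.5 244.5] [9. 7.] tips [[218.1, 240.1], [218.9, 249.3]]
scene [ 275  264   44  120 2396] cen [296.7 340.8] rect [296.5 323.5] [119.  43.] tips [[304.7, 263.4], [292.2, 384.8]]
scene yellow [359  18  75  52 520] [403.7  49.9]
scene yellow [315  41  36  14  85] [329.   49.9]
scene yellow [411  86   6  11  20] [413.2  92. ]
scene yellow [306 195   6  10  30] [308.4 199.7]
scene yellow [ 22 316  44  68 686] [ 42.9 361.4]
```

```bash
python3 - <<'E'
from h import *
np.set_printoptions(precision=4,suppress=True)
def info(name,a,b):
    m=(a+b)/2; d=a-b; print(name,"mid",m,"len",np.linalg.norm(d[:2]),"yaw",np.degrees(np.arctan2(d[1],d[0])))
    return m,d/np.linalg.norm(d)
for nm,a,b in(("A",(110.6,160.9),(118.4,234.2)),("B",(152.2,151.0),(161.4,224.2))):
    info(nm,onz("top",*a,.048),onz("top",*b,.048))
for nm,a,b in(("A s",(282.1,130.6),(336,140.7)),("B s",(274.9,149.5),(331.2,161.0))):
    info(nm,onz("scene",*b,.048),onz("scene",*a,.048))
def c2(x,y): return (225+(x+.5)/6-.5,125+(y+.5)/6-.5)
def c3(x,y): return (205+(x+.5)/5-.5,120+(y+.5)/5-.5)
fm,fd=info("fit top",onz("top",*c2(474,96),.085),onz("top",*c2(493,478),.085))
info("fit scene",onz("scene",*c3(393,568),.085),onz("scene",*c3(130,485),.085))
info("fit scene blob",onz("scene",282.2,234.8,.085),onz("scene",227.8,215.4,.085))
m,d=info("cross top",onz("top",243.2,149.0,.025),onz("top",245.8,207.1,.025))
info("cross scene",onz("scene",295.4,210.9,.025),onz("scene",252.7,197,.025))
yw=np.arctan2(fd[1],fd[0]); 
L=np.array([-np.sin(yw),np.cos(yw),0])
print("cross-fit dot L (expect 145)", (m-fm)@L, (m-fm)@fd)
print("seat est",fm+.11*L)
print("mouth V", onz("top",*c2(195,105),.1), onz("top",*c2(205,515),.1))
for s in (75,-75):
  pass
seat=fm+.11*L
# predicted pixel of key points
for x in(-.082,.082):
  for dy in(-.019,0,.019):
    p=seat+fd*x+L*dy; p[2]=.12
    print(x,dy,proj("top",p),proj("scene",p))
# mat & bin
for nm,n,uv,z in(("bin tl","top",(360,160),.075),("bin tr","top",(440,158),.075),("bin br","top",(457,275),.075),("bin bl","top",(371,281),.075),("mat c","top",(141.7,192.5),.003)): print(nm,onz(n,*uv,z))
E
```

```text
A mid [0.4904 0.374  0.048 ] len 0.18155459495736434 yaw 10.204221896632125
B mid [0.5175 0.273  0.048 ] len 0.1827008476887723 yaw 10.446697786410615
A s mid [0.4882 0.3795 0.048 ] len 0.18388018272079304 yaw 10.573527537002002
B s mid [0.5155 0.2775 0.048 ] len 0.183780488585654 yaw 10.148310650753915
fit top mid [ 0.5569 -0.084   0.085 ] len 0.1535631538716096 yaw 3.329184375082542
fit scene mid [ 0.5538 -0.0775  0.085 ] len 0.1490742228203959 yaw 5.912654086446843
fit scene blob mid [ 0.5495 -0.0804  0.085 ] len 0.15767434369344877 yaw 3.3722189389976833
cross top mid [0.5504 0.0609 0.025 ] len 0.14735785226588677 yaw 4.231103908022524
cross scene mid [0.5281 0.0636 0.025 ] len 0.13554703874538707 yaw 3.933700187931808
cross-fit dot L (expect 145) 0.14503494130097305 0.0019849220100090254
seat est [0.5505 0.0258 0.085 ]
mouth V [0.623  0.0316 0.1   ] [0.4611 0.0236 0.1   ]
-0.082 -0.019 [268.3854 205.8889] [243.9442 185.8511]
-0.082 0 [259.9983 206.1571] [247.1908 181.5781]
-0.082 0.019 [251.6092 206.4253] [250.375  177.3873]
0.082 -0.019 [265.8159 135.6996] [299.9282 204.2092]
0.082 0 [257.6296 135.9526] [302.7559 199.5525]
0.082 0.019 [249.4413 136.2058] [305.5267 194.9894]
bin tl [ 0.5918 -0.2163  0.075 ]
bin tr [ 0.6017 -0.4086  0.075 ]
bin br [ 0.326  -0.4377  0.075 ]
bin bl [ 0.3073 -0.239   0.075 ]
mat c [0.5099 0.32   0.003 ]
```

```bash
cat >> h.py <<'E'
def Rt(axis_yaw_deg, tilt_deg=0):
    """tool pointing down, tool x along yaw+180, tilt about tool y"""
    a=np.radians(axis_yaw_deg+180); x=np.array([np.cos(a),np.sin(a),0]); z=np.array([0,0,-1.]); y=np.cross(z,x)
    return np.stack([x,y,z],1)@R.from_euler("y",tilt_deg,degrees=True).as_matrix()
def rel(pos,Rg):
    s,Rm=st(); d=Rm.T@(np.array(pos)-s["tool_pos"])*1000
    rv=R.from_matrix(Rm.T@Rg).as_rotvec()
    print("rel mm",d.round(1),"rv",rv.round(4),"tcp",s["tool_pos"].round(4),"clk",round(float(s["clock"]),2))
E
python3 - <<'E'
from h import *
rel([.5175,.273,.15],Rt(10.3))
E
```

```text
rel mm [-407.5 -204.8   81. ] rv [-1.100e-03 -2.000e-04 -4.946e-01] tcp [0.1934 0.594  0.2307] clk 0.1
```

Call:
step_arm(
  targets="-1 -60 -30 10 0 0 -0.08;-1 -120 -60 20 0 0 -0.16;-1 -180 -90 30 0 0 -0.24;-1 -240 -120 40 0 0 -0.32;-1 -300 -150 55 0 0 -0.4;-1 -350 -175 65 0 0 -0.47;-1 -390 -195 75 0 0 -0.495;-1 -407.5 -205 81 0 0 -0.495;-1 -407.5 -205 81 0 0 -0.495;-1 -407.5 -205 81 0 0 -0.495",
  grip_force=50,
)

```text
clock: 1.35
tool_pos: [0.5168, 0.2736, 0.1499]
ee_rot: [-0.0, -0.09, 0.996, -0.0]
wrist_force: [-0.6, 1.1, -0.4]
opening: 0.0854
```

```bash
python3 - <<'E'
from h import *
rel([.5175,.273,.030],Rt(10.3))
s=bot.get_state(); print(s["wrist_force"],s["torque"],s["joints"].round(2))
cv2.imwrite("pics/top1.png",imaging.get_image("top"));crop("top","pics/top1.png",80,110,220,250,5,"pics/c4.png")
E
```

```text
rel mm [ -0.7  -0.7 119.9] rv [-0.0007 -0.0009  0.0013] tcp [0.5168 0.2736 0.1499] clk 1.35
[-0.55433724  1.0603775  -0.3512417 ] [-0.01382909 -0.01216457  0.02579613] [-0.59  0.44  0.06  1.79 -0.03  0.92  1.24]
```

View pics/c4.png

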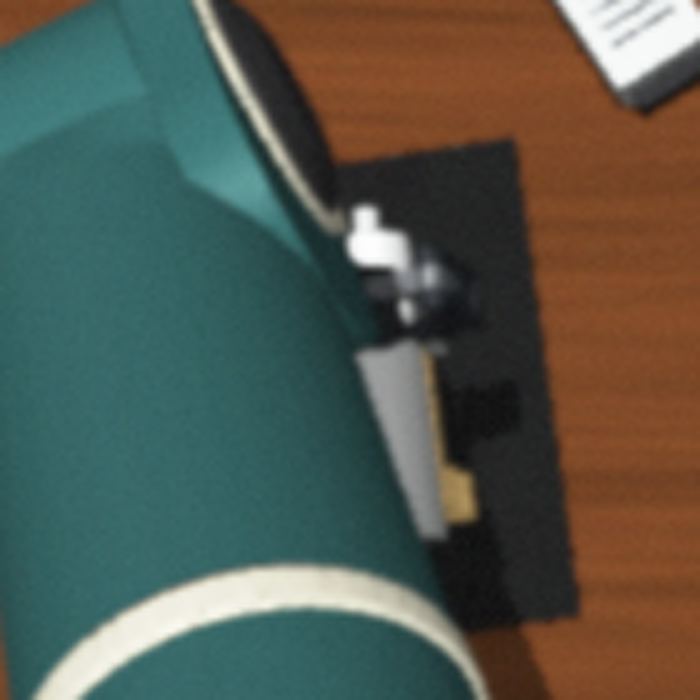

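```bash
python3 - <<'E'
from h import *
cv2.imwrite("pics/sc1.png",imaging.get_image("scene"));crop("scene","pics/sc1.png",235,70,375,210,5,"pics/c5.png")
E
```

```text
(no output)
```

View pics/c5.png

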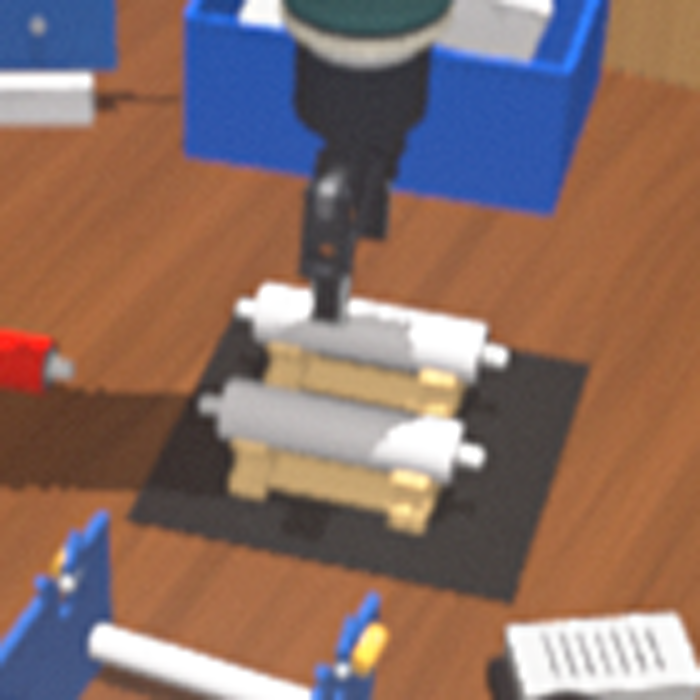

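Call:
step_arm(
  targets="-1 -1 -1 40 0 0 0;-1 -1 -1 75 0 0 0;-1 -1 -1 100 0 0 0;-1 -1 -1 115 0 0 0;-1 -1 -1 120 0 0 0;-1 -1 -1 120 0 0 0;0 -1 -1 120 0 0 0;0.3 -1 -1 120 0 0 0;1 -1 -1 120 0 0 0;1 -1 -1 120 0 0 0;1 -1 -1 120 0 0 0;1 -1 -1 120 0 0 0",
  grip_force=50,
)

```text
clock: 2.95
tool_pos: [0.5179, 0.2742, 0.031]
ee_rot: [0.0, -0.091, 0.996, 0.0]
wrist_force: [-3.6, 3.8, 8.0]
opening: 0.0372
```

```bash
python3 - <<'E'
from h import *
rel([.5175,.273,.030],Rt(10.3))
s=bot.get_state(); print(s["wrist_force"],s["torque"],s["opening"])
E
```

```text
rel mm [ 0.6 -1.1  1. ] rv [0.0008 0.0006 0.003 ] tcp [0.5179 0.2742 0.031 ] clk 2.95
[-3.59713616  3.76142249  7.98857829] [0.76037935 0.70373957 0.12957616] 0.03716371429978817
```

Call:
step_arm(
  targets="1 0 0 -8 0 0 0;1 0 0 -25 0 0 0;1 0 0 -50 0 0 0;1 0 0 -75 0 0 0;1 0 0 -100 0 0 0;1 0 0 -115 0 0 0;1 0 0 -120 0 0 0;1 0 0 -120 0 0 0;1 0 0 -120 0 0 0;1 0 0 -120 0 0 0",
)

```text
clock: 4.2
tool_pos: [0.5176, 0.2739, 0.1503]
ee_rot: [-0.0, -0.091, 0.996, 0.0]
wrist_force: [0.3, -0.3, -4.1]
opening: 0.0375
```

```bash
cat >> h.py <<'E'
def wr():
    s,Rm=st(); 
    print("clk",round(float(s["clock"]),2),"F world",s["wrist_force"].round(2),"T world",s["torque"].round(4),"T tool",(Rm.T@s["torque"]).round(4),"tcp",s["tool_pos"].round(4),"open",round(float(s["opening"]),4),"qv",np.abs(s["qvel"]).max().round(4))
E
python3 - <<'E'
from h import *
wr();rel([.5179,.2742,.15],Rt(10.3,35)); wr()
E
```

```text
clk 4.2 F world [ 0.29 -0.27 -4.11] T world [ 0.0063  0.0037 -0.0307] T tool [-0.0069  0.0025  0.0307] tcp [0.5176 0.2739 0.1503] open 0.0375 qv 0.0038
rel mm [-0.3  0.2  0.3] rv [-6.000e-04  6.105e-01  3.000e-03] tcp [0.5176 0.2739 0.1503] clk 4.2
clk 4.2 F world [ 0.29 -0.27 -4.11] T world [ 0.0063  0.0037 -0.0307] T tool [-0.0069  0.0025  0.0307] tcp [0.5176 0.2739 0.1503] open 0.0375 qv 0.0038
```

Call:
step_arm(
  targets="1 0 0 0 0 0.08 0;1 0 0 0 0 0.18 0;1 0 0 0 0 0.3 0;1 0 0 0 0 0.42 0;1 0 0 0 0 0.54 0;1 0 0 0 0 0.62 0;1 0 0 0 0 0.62 0;1 0 0 0 0 0.62 0;1 0 0 0 0 0.62 0;1 0 0 0 0 0.62 0",
)

```text
clock: 5.45
tool_pos: [0.5175, 0.2741, 0.1509]
ee_rot: [-0.303, -0.087, 0.948, -0.028]
wrist_force: [0.2, -0.7, -4.5]
opening: 0.037
```

```bash
python3 - <<'E'
from h import *
wr();rel([.5176,.2739,.15],Rt(10.3,0))
E
```

```text
clk 5.45 F world [ 0.21 -0.74 -4.5 ] T world [ 0.2243 -1.091   0.0337] T tool [ 0.002  -1.1136 -0.0408] tcp [0.5175 0.2741 0.1509] open 0.037 qv 0.007
rel mm [-0.5 -0.2  0.7] rv [-4.000e-04 -6.191e-01  3.300e-03] tcp [0.5175 0.2741 0.1509] clk 5.45
```

Call:
step_arm(
  targets="1 0 0 0 0 -0.08 0;1 0 0 0 0 -0.18 0;1 0 0 0 0 -0.3 0;1 0 0 0 0 -0.42 0;1 0 0 0 0 -0.54 0;1 0 0 0 0 -0.6 0;1 0 0 0 0 -0.619 0;1 0 0 0 0 -0.619 0;1 0 0 0 0 -0.619 0;1 0 0 0 0 -0.619 0",
)

```text
clock: 6.7
tool_pos: [0.5178, 0.274, 0.1506]
ee_rot: [-0.0, -0.091, 0.996, 0.0]
wrist_force: [0.9, -0.4, -4.5]
opening: 0.037
```

```bash
python3 - <<'E'
from h import *
wr();rel([.5176,.2739,.15],Rt(10.3,0))
E
```

```text
clk 6.7 F world [ 0.92 -0.44 -4.53] T world [-0.028   0.0333  0.0365] T tool [ 0.0215  0.0378 -0.0365] tcp [0.5178 0.274  0.1506] open 0.037 qv 0.0036
rel mm [ 0.2 -0.   0.6] rv [ 0.0004 -0.0008  0.0029] tcp [0.5178 0.274  0.1506] clk 6.7
```

Call:
step_arm(
  targets="1 0 0 0 0 -0.08 0;1 0 0 0 0 -0.18 0;1 0 0 0 0 -0.3 0;1 0 0 0 0 -0.42 0;1 0 0 0 0 -0.54 0;1 0 0 0 0 -0.62 0;1 0 0 0 0 -0.62 0;1 0 0 0 0 -0.62 0;1 0 0 0 0 -0.62 0",
)

```text
clock: 7.82
tool_pos: [0.5178, 0.274, 0.1506]
ee_rot: [0.303, -0.087, 0.949, 0.028]
wrist_force: [-0.6, 0.2, -4.3]
opening: 0.0372
```

```bash
python3 - <<'E'
from h import *
wr();rel([.5176,.2739,.15],Rt(10.3,0))
E
```

```text
clk 7.83 F world [-0.59  0.21 -4.25] T world [-0.174   1.0539 -0.0458] T tool [0.01   1.068  0.0491] tcp [0.5178 0.274  0.1506] open 0.0372 qv 0.0491
rel mm [ 0.5 -0.1  0.3] rv [0.0009 0.619  0.0028] tcp [0.5178 0.274  0.1506] clk 7.83
```

Call:
step_arm(
  targets="1 0 0 0 0 0.08 0;1 0 0 0 0 0.18 0;1 0 0 0 0 0.3 0;1 0 0 0 0 0.42 0;1 0 0 0 0 0.54 0;1 0 0 0 0 0.6 0;1 0 0 0 0 0.619 0;1 0 0 0 0 0.619 0;1 0 0 0 0 0.619 0;1 0 0 0 0 0.619 0",
)

```text
clock: 9.07
tool_pos: [0.5175, 0.2742, 0.1507]
ee_rot: [0.0, -0.091, 0.996, 0.0]
wrist_force: [0.7, 0.0, -4.5]
opening: 0.0376
```

```bash
python3 - <<'E'
from h import *
wr();rel([.5176,.2739,.15],Rt(10.3,0))
E
```

```text
clk 9.07 F world [ 0.72  0.03 -4.46] T world [ 0.013  -0.0444 -0.0107] T tool [-0.0046 -0.046   0.0107] tcp [0.5175 0.2742 0.1507] open 0.0376 qv 0.0037
rel mm [-0.  -0.3  0.7] rv [0.0001 0.0006 0.0034] tcp [0.5175 0.2742 0.1507] clk 9.07
```

Call:
step_arm(
  targets="1 0 0 0 0 0 0",
)

```text
clock: 9.2
tool_pos: [0.5173, 0.2743, 0.1509]
ee_rot: [0.0, -0.092, 0.996, 0.0]
wrist_force: [-0.5, 0.2, -4.5]
opening: 0.0372
```

```bash
python3 -c "from h import *;wr()"
```

```text
clk 9.2 F world [-0.51  0.24 -4.48] T world [-0.0236 -0.084  -0.0053] T tool [ 0.0385 -0.0783  0.0053] tcp [0.5173 0.2743 0.1509] open 0.0372 qv 0.0048
```

Call:
step_arm(
  targets="1 0 0 0 0 0 0",
)

```text
clock: 9.32
tool_pos: [0.5172, 0.2744, 0.151]
ee_rot: [0.001, -0.092, 0.996, 0.0]
wrist_force: [0.1, -0.3, -4.0]
opening: 0.0368
```

```bash
python3 -c "from h import *;wr()"
```

```text
clk 9.32 F world [ 0.07 -0.3  -3.95] T world [-0.0242 -0.0736  0.0042] T tool [ 0.0373 -0.068  -0.0043] tcp [0.5172 0.2744 0.151 ] open 0.0368 qv 0.0013
```

Call:
step_arm(
  targets="1 0 0 0 0 0 0",
)

```text
clock: 9.45
tool_pos: [0.5172, 0.2744, 0.151]
ee_rot: [0.001, -0.092, 0.996, 0.0]
wrist_force: [0.2, -0.0, -4.0]
opening: 0.0371
```

```bash
python3 -c "from h import *;wr()"
```

```text
clk 9.45 F world [ 0.19 -0.   -3.97] T world [-0.0038 -0.0659  0.004 ] T tool [ 0.0158 -0.0641 -0.004 ] tcp [0.5172 0.2744 0.151 ] open 0.0371 qv 0.0022
```

Call:
step_arm(
  targets="1 0 0 0 0 0.08 0;1 0 0 0 0 0.18 0;1 0 0 0 0 0.3 0;1 0 0 0 0 0.42 0;1 0 0 0 0 0.54 0;1 0 0 0 0 0.62 0;1 0 0 0 0 0.62 0;1 0 0 0 0 0.62 0;1 0 0 0 0 0.62 0",
)

```text
clock: 10.58
tool_pos: [0.5172, 0.2746, 0.1517]
ee_rot: [-0.302, -0.088, 0.949, -0.028]
wrist_force: [0.1, 0.1, -4.3]
opening: 0.0374
```

Call:
step_arm(
  targets="1 0 0 0 0 -0.08 0;1 0 0 0 0 -0.18 0;1 0 0 0 0 -0.3 0;1 0 0 0 0 -0.42 0;1 0 0 0 0 -0.54 0;1 0 0 0 0 -0.6 0;1 0 0 0 0 -0.619 0;1 0 0 0 0 -0.619 0;1 0 0 0 0 -0.619 0",
)

```text
clock: 11.7
tool_pos: [0.5174, 0.2746, 0.1516]
ee_rot: [0.001, -0.092, 0.996, 0.0]
wrist_force: [0.6, 0.1, -4.4]
opening: 0.0371
```

```bash
python3 -c "from h import *;wr()"
```

```text
clk 11.7 F world [ 0.56  0.06 -4.44] T world [ 0.034   0.0688 -0.0548] T tool [-0.0459  0.0614  0.0549] tcp [0.5174 0.2746 0.1516] open 0.0371 qv 0.0039
```

Call:
step_arm(
  targets="1 0 0 0 0 0 0",
)

```text
clock: 11.82
tool_pos: [0.5176, 0.2745, 0.1513]
ee_rot: [0.0, -0.092, 0.996, 0.0]
wrist_force: [1.1, -0.0, -5.2]
opening: 0.0369
```

```bash
python3 -c "from h import *;wr()"
```

```text
clk 11.82 F world [ 1.15 -0.02 -5.16] T world [-0.0124  0.0249 -0.0013] T tool [0.0076 0.0267 0.0013] tcp [0.5176 0.2745 0.1513] open 0.0369 qv 0.0063
```

Call:
step_arm(
  targets="1 0 0 0 0 0 0",
)

```text
clock: 11.95
tool_pos: [0.5178, 0.2744, 0.1511]
ee_rot: [0.0, -0.092, 0.996, 0.0]
wrist_force: [-0.3, 0.4, -5.1]
opening: 0.0371
```

```bash
python3 -c "from h import *;wr()"
```

```text
clk 11.95 F world [-0.26  0.43 -5.1 ] T world [0.0085 0.0138 0.0046] T tool [-0.0109  0.012  -0.0046] tcp [0.5178 0.2744 0.1511] open 0.0371 qv 0.0055
```

Call:
step_arm(
  targets="1 0 0 0 0 0 0",
)

```text
clock: 12.08
tool_pos: [0.5178, 0.2744, 0.151]
ee_rot: [-0.0, -0.091, 0.996, 0.0]
wrist_force: [-0.6, 0.5, -4.3]
opening: 0.0372
```

```bash
python3 -c "from h import *;wr();rel([.46,-.325,.2],Rt(5.3))"
```

```text
clk 12.07 F world [-0.63  0.53 -4.33] T world [-0.0115  0.0562 -0.024 ] T tool [0.001  0.0573 0.024 ] tcp [0.5178 0.2744 0.151 ] open 0.0372 qv 0.0044
rel mm [ 166.1 -578.8  -49.2] rv [ 0.0003 -0.0002  0.0907] tcp [0.5178 0.2744 0.151 ] clk 12.07
```

```bash
python3 - <<'E'
from h import *
cv2.imwrite("pics/sc2.png",imaging.get_image("scene"));crop("scene","pics/sc2.png",205,50,365,200,5,"pics/c6.png")
E
```

```text
(no output)
```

View pics/c6.png

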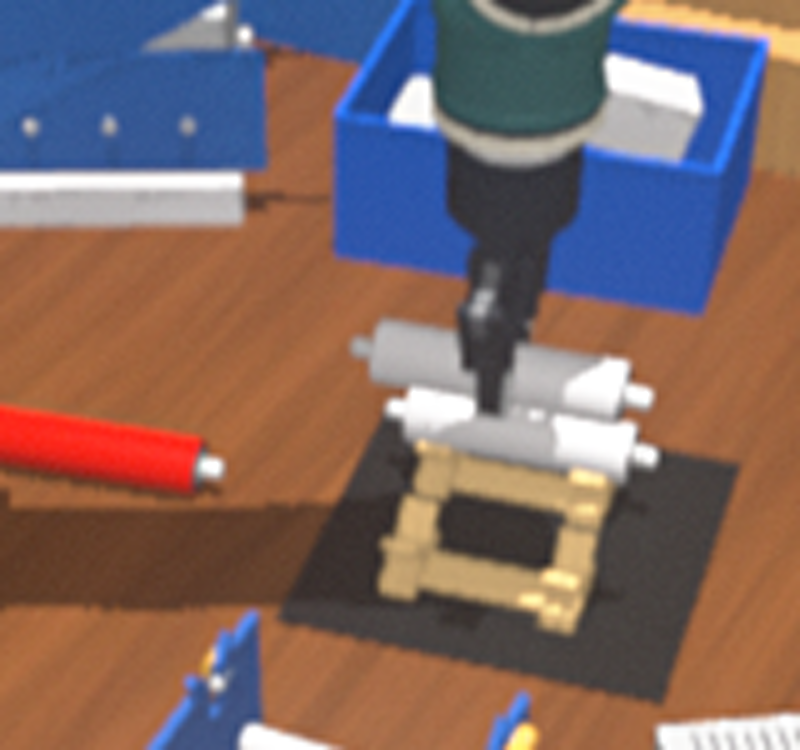

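Call:
step_arm(
  targets="1 3 -5 -25 0 0 0;1 8 -25 -50 0 0 0.01;1 18 -60 -68 0 0 0.01;1 31 -105 -70 0 0 0.02;1 45 -155 -70 0 0 0.03;1 60 -208 -70 0 0 0.04;1 75 -262 -70 0 0 0.05;1 91 -316 -70 0 0 0.06;1 106 -370 -70 0 0 0.07;1 122 -424 -70 0 0 0.08;1 137 -475 -70 0 0 0.09;1 149 -518 -70 0 0 0.09",
)

```text
clock: 13.62
tool_pos: [0.4652, -0.2642, 0.221]
ee_rot: [0.0, -0.046, 0.999, -0.0]
wrist_force: [1.4, 0.1, -4.8]
opening: 0.0374
```

```bash
python3 -c "from h import *;wr();rel([.457,-.325,.09],Rt(5.3))"
```

```text
clk 13.62 F world [ 1.37  0.07 -4.78] T world [ 0.0499 -0.0055 -0.0277] T tool [-0.0492 -0.0101  0.0277] tcp [ 0.4652 -0.2642  0.221 ] open 0.0374 qv 0.7146
rel mm [ 13.8 -59.8 131. ] rv [-0.0001  0.0001 -0.0002] tcp [ 0.4652 -0.2642  0.221 ] clk 13.62
```

Call:
step_arm(
  targets="1 7 -30 0 0 0 0;1 12 -50 10 0 0 0;1 14 -58 35 0 0 0;1 14 -60 70 0 0 0;1 14 -60 110 0 0 0;1 14 -60 145 0 0 0;1 14 -60 170 0 0 0;1 14 -60 185 0 0 0;1 14 -60 193 0 0 0;1 14 -60 198 0 0 0;1 14 -60 201 0 0 0;1 14 -60 201 0 0 0",
)

```text
clock: 15.12
tool_pos: [0.4569, -0.3253, 0.0203]
ee_rot: [0.0, -0.046, 0.999, -0.0]
wrist_force: [0.1, -0.7, -3.1]
opening: 0.0373
```

```bash
python3 - <<'E'
from h import *
wr()
cv2.imwrite("pics/sc3.png",imaging.get_image("scene"));crop("scene","pics/sc3.png",85,180,265,360,4,"pics/c7.png")
E
```

```text
clk 15.12 F world [ 0.09 -0.72 -3.05] T world [-0.0184  0.0463 -0.027 ] T tool [0.0141 0.0478 0.027 ] tcp [ 0.4569 -0.3253  0.0203] open 0.0373 qv 0.004
```

View pics/c7.png

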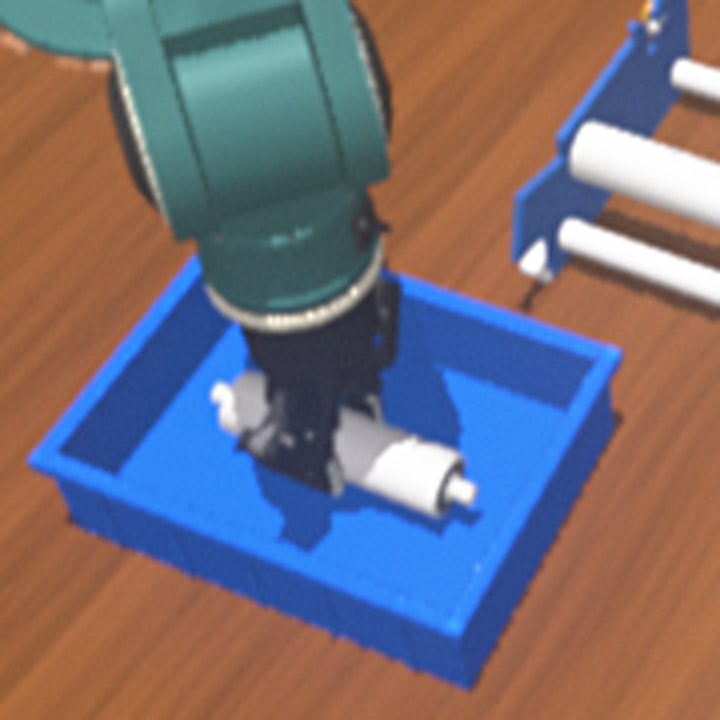

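Call:
step_arm(
  targets="1 0 0 3 0 0 0;1 0 0 6 0 0 0;1 0 0 8 0 0 0;1 0 0 10 0 0 0;1 0 0 11 0 0 0;1 0 0 12 0 0 0;1 0 0 12 0 0 0",
)

```text
clock: 16.05
tool_pos: [0.4569, -0.3253, 0.0083]
ee_rot: [0.0, -0.046, 0.999, -0.0]
wrist_force: [0.9, -1.0, -4.0]
opening: 0.0374
```

Call:
step_arm(
  targets="1 0 0 1 0 0 0;1 0 0 2 0 0 0;1 0 0 2 0 0 0",
)

```text
clock: 16.42
tool_pos: [0.457, -0.3254, 0.0071]
ee_rot: [0.0, -0.046, 0.999, -0.0]
wrist_force: [-4.5, 3.5, 15.2]
opening: 0.0368
```

Call:
step_arm(
  targets="1 0 0 -0.5 0 0 0;0.4 0 0 -0.5 0 0 0;0.2 0 0 -0.5 0 0 0;0 0 0 -0.5 0 0 0;-0.3 0 0 -0.5 0 0 0;-1 0 0 -0.5 0 0 0;-1 0 0 -1 0 0 0;-1 0 0 -10 0 0 0;-1 0 0 -40 0 0 0;-1 0 0 -90 0 0 0;-1 0 0 -140 0 0 0;-1 0 0 -170 0 0 0",
)

```text
clock: 17.92
tool_pos: [0.4573, -0.3257, 0.1804]
ee_rot: [0.002, -0.046, 0.999, -0.001]
wrist_force: [0.4, 0.2, -1.0]
opening: 0.0855
```

```bash
python3 - <<'E'
from h import *
wr();rel([.4904,.374,.20],Rt(10.2))
cv2.imwrite("pics/sc4.png",imaging.get_image("scene"));crop("scene","pics/sc4.png",85,180,265,360,4,"pics/c8.png")
E
```

```text
clk 17.93 F world [ 0.41  0.2  -1.05] T world [-0.0154  0.0288  0.0392] T tool [ 0.0126  0.03   -0.0393] tcp [ 0.4573 -0.3257  0.1804] open 0.0855 qv 0.4715
rel mm [-97.3 693.7 -20.7] rv [-0.0021  0.003  -0.0861] tcp [ 0.4573 -0.3257  0.1804] clk 17.93
```

View pics/c8.png

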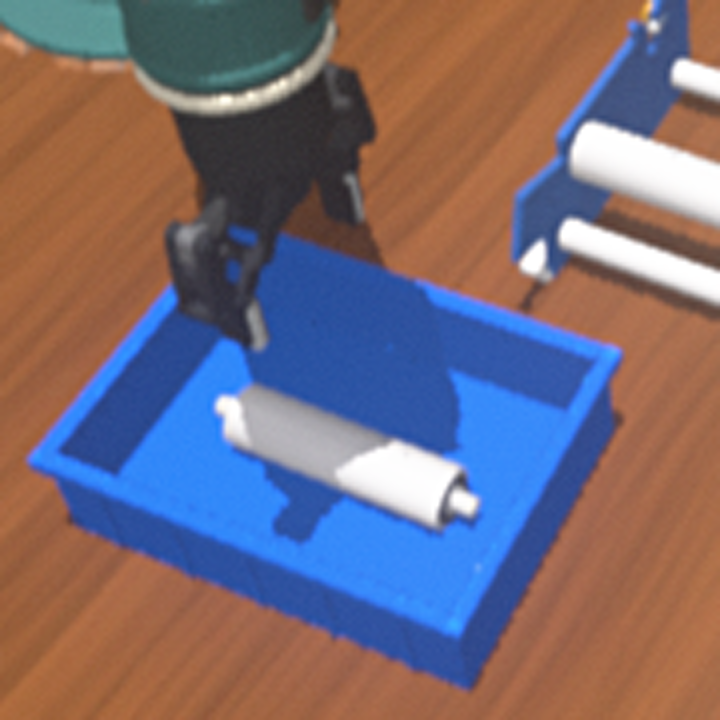

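Call:
step_arm(
  targets="-1 -3 25 -20 0 0 0;-1 -10 75 -25 0 0 -0.01;-1 -19 135 -25 0 0 -0.02;-1 -27 195 -25 0 0 -0.02;-1 -36 255 -25 0 0 -0.03;-1 -44 315 -25 0 0 -0.04;-1 -53 377 -25 0 0 -0.05;-1 -61 438 -25 0 0 -0.06;-1 -70 500 -20 0 0 -0.07;-1 -79 562 -10 0 0 -0.08;-1 -87 620 0 0 0 -0.09;-1 -94 665 20 0 0 -0.09",
)

```text
clock: 19.48
tool_pos: [0.4909, 0.3471, 0.1618]
ee_rot: [0.004, -0.091, 0.996, -0.001]
wrist_force: [0.3, -0.3, -0.2]
opening: 0.0857
```

```bash
python3 - <<'E'
from h import *
wr();rel([.4904,.374,.030],Rt(10.2))
E
```

```text
clk 19.48 F world [ 0.29 -0.27 -0.19] T world [-0.0344 -0.027  -0.0066] T tool [ 0.0388 -0.0203  0.0064] tcp [0.4909 0.3471 0.1618] open 0.0857 qv 0.575
rel mm [ -3.4  27.1 131.7] rv [-0.0036  0.0072  0.0052] tcp [0.4909 0.3471 0.1618] clk 19.48
```

Call:
step_arm(
  targets="-1 -3 18 15 -0.003 0.007 0.005;-1 -3.4 26 30 -0.003 0.007 0.005;-1 -3.4 27 60 -0.003 0.007 0.005;-1 -3.4 27 95 -0.003 0.007 0.005;-1 -3.4 27 118 -0.003 0.007 0.005;-1 -3.4 27 128 -0.003 0.007 0.005;-1 -3.4 27 131 -0.003 0.007 0.005;0 -3.4 27 131 -0.003 0.007 0.005;0.3 -3.4 27 131 -0.003 0.007 0.005;1 -3.4 27 131 -0.003 0.007 0.005;1 -3.4 27 131 -0.003 0.007 0.005;1 -3.4 27 131 -0.003 0.007 0.005",
)

```text
clock: 20.98
tool_pos: [0.4906, 0.3749, 0.0317]
ee_rot: [0.001, -0.089, 0.996, 0.0]
wrist_force: [-1.7, 1.9, 6.7]
opening: 0.0372
```

```bash
python3 - <<'E'
from h import *
wr();rel([.4904,.374,.150],Rt(10.2))
E
```

```text
clk 20.98 F world [-1.66  1.94  6.7 ] T world [0.4337 0.4459 0.1803] T tool [-0.5064  0.3618 -0.1793] tcp [0.4906 0.3749 0.0317] open 0.0372 qv 0.0025
rel mm [   0.2   -0.8 -118.3] rv [0.0007 0.0015 0.0008] tcp [0.4906 0.3749 0.0317] clk 20.98
```

Call:
step_arm(
  targets="1 0 0 -8 0 0 0;1 0 0 -25 0 0 0;1 0 0 -55 0 0 0;1 0 0 -85 0 0 0;1 0 0 -110 0 0 0;1 0 0 -120 0 0 0;1 0 0 -120 0 0.08 0;1 0 0 -120 0 0.18 0;1 0 0 -120 0 0.3 0;1 0 0 -120 0 0.42 0;1 0 0 -120 0 0.54 0;1 0 0 -120 0 0.62 0",
)

```text
clock: 22.48
tool_pos: [0.4907, 0.3743, 0.1509]
ee_rot: [-0.305, -0.085, 0.948, -0.027]
wrist_force: [0.3, 0.3, -3.8]
opening: 0.0374
```

Call:
step_arm(
  targets="1 0 0 0 0 0.01 0;1 0 0 0 0 0.01 0;1 0 0 0 0 -0.08 0;1 0 0 0 0 -0.18 0;1 0 0 0 0 -0.3 0;1 0 0 0 0 -0.42 0;1 0 0 0 0 -0.54 0;1 0 0 0 0 -0.6 0;1 0 0 0 0 -0.6 0;1 0 0 0 0 -0.6 0;1 0 0 0 0 -0.6 0",
)

```text
clock: 23.85
tool_pos: [0.4911, 0.3742, 0.1507]
ee_rot: [-0.012, -0.089, 0.996, -0.001]
wrist_force: [-0.0, 0.2, -4.0]
opening: 0.0372
```

```bash
python3 - <<'E'
from h import *
wr();rel([.4904,.374,.150],Rt(10.2))
E
```

```text
clk 23.85 F world [-0.01  0.19 -4.  ] T world [-0.0034  0.0136 -0.0233] T tool [0.0004 0.014  0.0233] tcp [0.4911 0.3742 0.1507] open 0.0372 qv 0.0046
rel mm [ 0.7 -0.   0.8] rv [ 0.0002 -0.0232 -0.0003] tcp [0.4911 0.3742 0.1507] clk 23.85
```

Call:
step_arm(
  targets="1 0 0 0 0 -0.023 0;1 0 0 0 0 -0.023 0",
)

```text
clock: 24.1
tool_pos: [0.4908, 0.3742, 0.1506]
ee_rot: [-0.0, -0.089, 0.996, 0.0]
wrist_force: [-0.3, 0.3, -4.2]
opening: 0.0368
```

```bash
python3 -c "from h import *;wr();rel([.4904,.374,.150],Rt(10.2))"
```

```text
clk 24.1 F world [-0.25  0.26 -4.18] T world [-0.0219 -0.0408 -0.0452] T tool [ 0.0288 -0.0363  0.0452] tcp [0.4908 0.3742 0.1506] open 0.0368 qv 0.0149
rel mm [ 0.5 -0.1  0.6] rv [ 0.     -0.     -0.0001] tcp [0.4908 0.3742 0.1506] clk 24.1
```

Call:
step_arm(
  targets="1 0 0 0 0 0 0",
)

```text
clock: 24.22
tool_pos: [0.4908, 0.3741, 0.1506]
ee_rot: [-0.0, -0.089, 0.996, 0.0]
wrist_force: [0.8, 0.2, -4.1]
opening: 0.037
```

```bash
python3 -c "from h import *;wr();rel([.4904,.374,.150],Rt(10.2))"
```

```text
clk 24.23 F world [ 0.85  0.15 -4.13] T world [0.0616 0.0078 0.0092] T tool [-0.062  -0.0032 -0.0092] tcp [0.4908 0.3741 0.1506] open 0.037 qv 0.0043
rel mm [ 0.4 -0.1  0.6] rv [ 0.     -0.0001 -0.0001] tcp [0.4908 0.3741 0.1506] clk 24.23
```

Call:
step_arm(
  targets="1 0 0 0 0 0 0",
)

```text
clock: 24.35
tool_pos: [0.4908, 0.3741, 0.1505]
ee_rot: [-0.0, -0.089, 0.996, -0.0]
wrist_force: [-0.8, 0.3, -4.5]
opening: 0.0372
```

```bash
python3 -c "from h import *;wr();rel([.4904,.374,.150],Rt(10.2))"
```

```text
clk 24.35 F world [-0.8   0.25 -4.45] T world [-0.0207 -0.026   0.0375] T tool [ 0.025  -0.0219 -0.0375] tcp [0.4908 0.3741 0.1505] open 0.0372 qv 0.0016
rel mm [ 0.5 -0.   0.5] rv [ 0.     -0.0003 -0.0001] tcp [0.4908 0.3741 0.1505] clk 24.35
```

Call:
step_arm(
  targets="1 0 0 0 0 -0.08 0;1 0 0 0 0 -0.18 0;1 0 0 0 0 -0.3 0;1 0 0 0 0 -0.42 0;1 0 0 0 0 -0.54 0;1 0 0 0 0 -0.62 0;1 0 0 0 0 -0.62 0;1 0 0 0 0 -0.62 0;1 0 0 0 0 -0.62 0",
)

```text
clock: 25.48
tool_pos: [0.4918, 0.3737, 0.1509]
ee_rot: [0.303, -0.084, 0.949, 0.027]
wrist_force: [0.8, 0.4, -3.7]
opening: 0.0373
```

Call:
step_arm(
  targets="1 0 0 0 0 0.08 0;1 0 0 0 0 0.18 0;1 0 0 0 0 0.3 0;1 0 0 0 0 0.42 0;1 0 0 0 0 0.54 0;1 0 0 0 0 0.6 0;1 0 0 0 0 0.62 0;1 0 0 0 0 0.62 0;1 0 0 0 0 0.62 0;1 0 0 0 0 0.62 0",
)

```text
clock: 26.72
tool_pos: [0.4914, 0.374, 0.1511]
ee_rot: [-0.0, -0.088, 0.996, 0.0]
wrist_force: [-0.5, 0.3, -3.1]
opening: 0.0369
```

```bash
python3 -c "from h import *;wr();rel([.4904,.374,.150],Rt(10.2))"
```

```text
clk 26.73 F world [-0.51  0.3  -3.15] T world [ 0.0108 -0.0297 -0.0072] T tool [-0.0054 -0.0312  0.0072] tcp [0.4914 0.374  0.1511] open 0.0369 qv 0.0025
rel mm [1.  0.2 1.1] rv [ 0.0005 -0.0003 -0.0009] tcp [0.4914 0.374  0.1511] clk 26.73
```

Call:
step_arm(
  targets="1 0 0 0 0 0 0",
)

```text
clock: 26.85
tool_pos: [0.4912, 0.3741, 0.1513]
ee_rot: [0.0, -0.089, 0.996, 0.0]
wrist_force: [-0.2, -0.6, -4.2]
opening: 0.0371
```

```bash
python3 -c "from h import *;wr();rel([.4904,.374,.150],Rt(10.2))"
```

```text
clk 26.85 F world [-0.21 -0.62 -4.15] T world [-0.0114 -0.0202  0.0047] T tool [ 0.0148 -0.0179 -0.0047] tcp [0.4912 0.3741 0.1513] open 0.0371 qv 0.0045
rel mm [0.8 0.  1.3] rv [ 0.0006  0.0001 -0.0004] tcp [0.4912 0.3741 0.1513] clk 26.85
```

Call:
step_arm(
  targets="1 0 0 0 0 0 0",
)

```text
clock: 26.98
tool_pos: [0.4911, 0.3743, 0.1514]
ee_rot: [0.0, -0.089, 0.996, 0.0]
wrist_force: [-0.2, 0.1, -4.6]
opening: 0.0369
```

```bash
python3 -c "from h import *;wr();rel([.4904,.374,.150],Rt(10.2))"
```

```text
clk 26.98 F world [-0.15  0.13 -4.6 ] T world [-0.0017 -0.0568 -0.0156] T tool [ 0.0117 -0.0556  0.0156] tcp [0.4911 0.3743 0.1514] open 0.0369 qv 0.0023
rel mm [ 0.7 -0.1  1.4] rv [ 0.0006  0.0003 -0.0001] tcp [0.4911 0.3743 0.1514] clk 26.98
```

```bash
python3 - <<'E'
from h import *
crop("top","pics/top0.png",232,128,282,158,14,"pics/d1.png")
crop("top","pics/top0.png",232,196,282,226,14,"pics/d2.png")
a=cv2.imread("pics/d1.png");b=cv2.imread("pics/d2.png");cv2.imwrite("pics/d.png",np.vstack([a,b])[::1])
crop("scene","pics/scene0.png",235,165,325,220,8,"pics/e1.png")
E
```

```text
(no output)
```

View pics/d1.png

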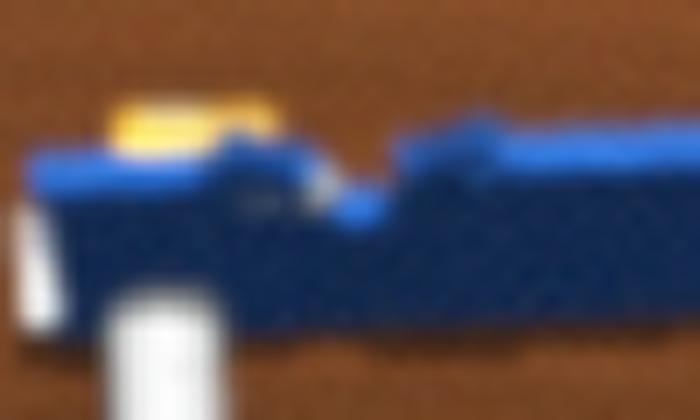

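View pics/d2.png

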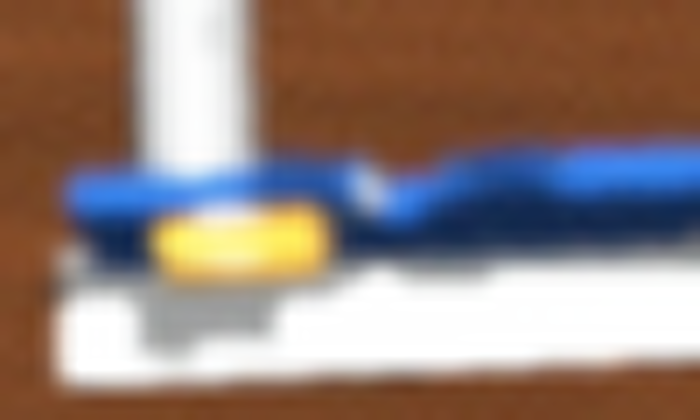

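View pics/e1.png

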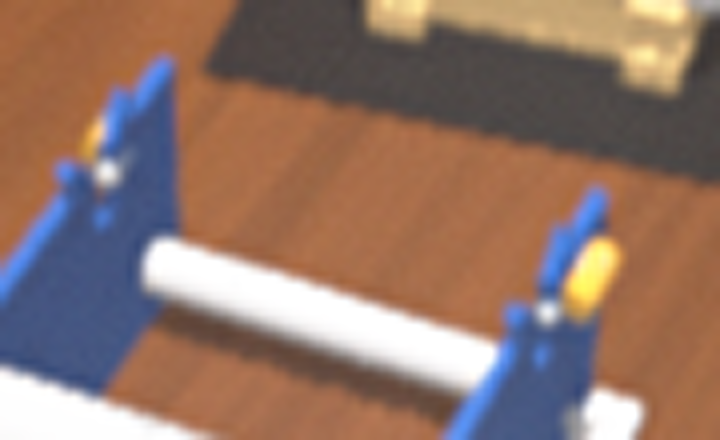

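```bash
python3 - <<'E'
from h import *
np.set_printoptions(precision=4,suppress=True)
def k(x,y,ox,oy,s): return ox+(x+.5)/s-.5, oy+(y+.5)/s-.5
tf=k(322,185,232,128,14); tn=k(367,190,232,196,14); sn=k(107,172,235,165,8); sf=k(548,312,235,165,8)
bf=tri([("top",*tf),("scene",*sf)]); bn=tri([("top",*tn),("scene",*sn)])
print("ball far",bf,"near",bn)
for b,t,s in((bf,tf,sf),(bn,tn,sn)): print("res",proj("top",b)-t,proj("scene",b)-s)
for z in(.0935,): print("top@z",onz("top",*tf,z),onz("top",*tn,z),"scene@z",onz("scene",*sf,z),onz("scene",*sn,z))
ff=onz("top",*k(360,205,232,128,14),.079); fn=onz("top",*k(400,205,232,196,14),.079); print("floors",ff,fn,(ff+fn)/2,"len",np.linalg.norm(ff-fn),np.degrees(np.arctan2(*(ff-fn)[[1,0]])))
# mouth from lips sym
mf=onz("top",*k(357,150,232,128,14),.118); mn=onz("top",*k(405,160,232,196,14),.118); print("mouth",mf,mn,(mf+mn)/2,np.degrees(np.arctan2(*(mf-mn)[[1,0]])))
# scene floors (little blue specks)
print("scene floors",onz("scene",*k(541,355,235,165,8),.079),onz("scene",*k(103,215,235,165,8),.079))
# scene mouth lip symmetric: gap centres
E
```

```text
ball far [0.6287 0.0387 0.0957] near [0.4653 0.0267 0.097 ]
res [-0.4061 -0.6144] [-0.6356  0.1574]
res [-0.2901 -0.3995] [-0.4039  0.0712]
top@z [0.6278 0.0377 0.0935] [0.4648 0.026  0.0935] scene@z [0.629  0.042  0.0935] [0.4641 0.0306 0.0935]
floors [0.6283 0.0312 0.079 ] [0.4641 0.0203 0.079 ] [0.5462 0.0258 0.079 ] len 0.16451268002199254 3.8007858853515986
mouth [0.6274 0.0318 0.118 ] [0.467 0.02  0.118] [0.5472 0.0259 0.118 ] 4.2389575417401755
scene floors [0.6301 0.0359 0.079 ] [0.4658 0.0241 0.079 ]
```

```bash
python3 -c "from h import *;wr();rel([.547,.027,.19],Rt(4.1))"
```

```text
clk 26.98 F world [-0.15  0.13 -4.6 ] T world [-0.0017 -0.0568 -0.0156] T tool [ 0.0117 -0.0556  0.0156] tcp [0.4911 0.3743 0.1514] open 0.0369 qv 0.0023
rel mm [   6.4 -351.6  -38.9] rv [0.0006 0.0003 0.1064] tcp [0.4911 0.3743 0.1514] clk 26.98
```

Call:
step_arm(
  targets="1 0 -8 -15 0 0 0;1 1 -35 -30 0 0 0.01;1 1 -75 -38 0 0 0.02;1 2 -120 -39 0 0 0.03;1 3 -170 -39 0 0 0.05;1 4 -220 -39 0 0 0.07;1 5 -265 -39 0 0 0.09;1 6 -305 -39 0 0 0.106;1 6.4 -335 -39 0 0 0.106;1 6.4 -349 -35 0 0 0.106;1 6.4 -351.6 -20 0 0 0.106;1 6.4 -351.6 -2 0 0 0.106",
)

```text
clock: 28.48
tool_pos: [0.5468, 0.0281, 0.152]
ee_rot: [0.0, -0.037, 0.999, 0.001]
wrist_force: [-0.1, 0.4, -4.3]
opening: 0.0369
```

Call:
step_arm(
  targets="1 0 0 12 0 0 0;1 0 0 20 0 0 0;1 0 0 22 0 0 0;1 0 0 22 0 0 0",
)

```text
clock: 28.98
tool_pos: [0.547, 0.0283, 0.1302]
ee_rot: [0.0, -0.037, 0.999, 0.001]
wrist_force: [-0.1, -0.0, -3.0]
opening: 0.0369
```

```bash
python3 - <<'E'
from h import *
wr();rel([.547,.027,.1235],Rt(4.1))
cv2.imwrite("pics/sc5.png",imaging.get_image("scene"));crop("scene","pics/sc5.png",225,145,335,230,7,"pics/f1.png")
cv2.imwrite("pics/top5.png",imaging.get_image("top"));crop("top","pics/top5.png",225,120,325,230,6,"pics/f2.png")
E
```

```text
clk 28.98 F world [-0.08 -0.01 -3.03] T world [-0.0399  0.0218 -0.0897] T tool [0.0382 0.0245 0.0897] tcp [0.547  0.0283 0.1302] open 0.0369 qv 0.0074
rel mm [ 0.1 -1.3  6.7] rv [0.0011 0.0005 0.0016] tcp [0.547  0.0283 0.1302] clk 28.98
```

View pics/f1.png

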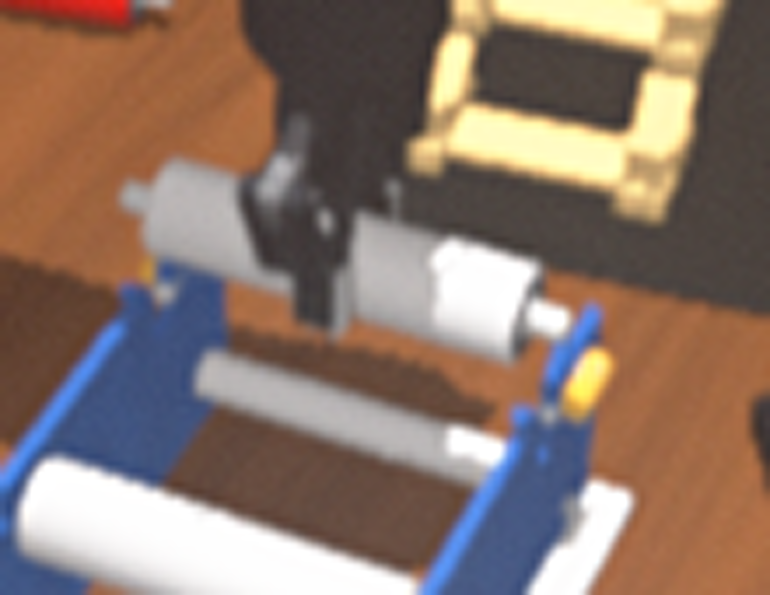

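View pics/f2.png

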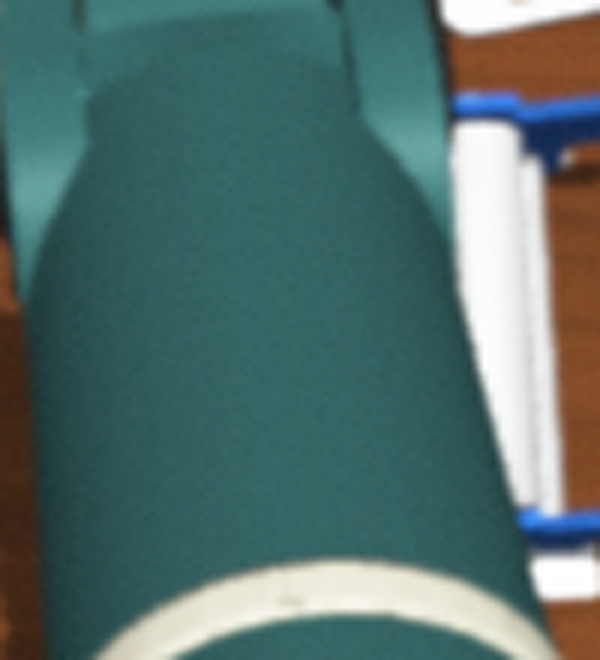

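```bash
python3 - <<'E'
from h import *
np.set_printoptions(precision=4,suppress=True)
def k(x,y): return 225+(x+.5)/7-.5, 145+(y+.5)/7-.5
z=.1302+.0165
a=onz("scene",*k(566,321),z); b=onz("scene",*k(125,194),z)
print("tips",a,b,"mid",(a+b)/2,"len",np.linalg.norm(a-b),np.degrees(np.arctan2(*(a-b)[[1,0]])))
# tube end right: centre of cap ~ (528,312)?; noses in this picture
for n,p in(("far",(549,412)),("near",(163,292))): print(n,onz("scene",*k(*p),.0935))
# shot mask-based tube centre line: white/grey edges at two columns
s,Rm=st()
for L in(-.091,.091):
  ax=s["tool_pos"]+Rm[:,2]*-.0165-Rm[:,0]*L; print("pred tip px",L,(proj("scene",ax)-[225,145])*7+3)
E
```

```text
tips [0.6345 0.0392 0.1467] [0.4541 0.0223 0.1467] mid [0.5443 0.0307 0.1467] len 0.1812165572846907 5.335422363171762
far [0.6287 0.0424 0.0935]
near [0.4644 0.0297 0.0935]
pred tip px -0.091 [128.8895 196.7184]
pred tip px 0.091 [569.0888 330.4837]
```

```bash
python3 - <<'E'
from h import *
crop("scene","pics/sc5.png",238,160,312,205,10,"pics/f3.png")
E
```

```text
(no output)
```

View pics/f3.png

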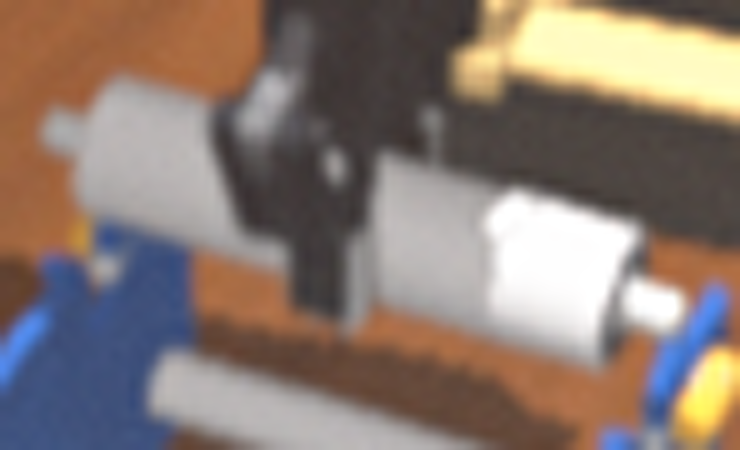

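```bash
python3 - <<'E'
from h import *
np.set_printoptions(precision=2,suppress=True)
s,Rm=st(); C=s["tool_pos"]-Rm[:,2]*.0165; ax=-Rm[:,0]
cam=np.array(P["scene"]["position"])
def sil(C,ax):
    out=[]
    for L in(-.075,.075):
        p=C+ax*L; v=cam-p; n=np.cross(ax,v); n/=np.linalg.norm(n)
        if n[2]<0:n=-n
        out+= [proj("scene",p+n*.019),proj("scene",p-n*.019)]
    out+=[proj("scene",C-ax*.091),proj("scene",C+ax*.091)]
    return (np.array(out)-[238,160])*10+4.5
for t in(0,-1,1,2):
    a2=R.from_rotvec(Rm[:,1]*np.radians(t)).apply(ax); print(t,"z comp",a2[2].round(4)); print(sil(C,a2).tolist())
# measured edges: gradient magnitudes along columns
im=cv2.cvtColor(cv2.imread("pics/sc5.png"),cv2.COLOR_BGR2GRAY).astype(float)
for u in list(range(250,259))+list(range(278,301,2)):
    col=im[160:205,u]; g=np.diff(col); i=np.argsort(-np.abs(g))[:4]; print(u,[(int(160+j),int(g[j])) for j in sorted(i)])
E
```

```text
0 z comp 0.0009
[[127.63249549933118, 79.70400226252093], [86.76353083314052, 214.81616496045274], [646.9762501816741, 234.45195783646068], [603.7954750251982, 374.98935636453507], [54.3421532068204, 131.24051037762553], [683.1982838516224, 322.3339250075791]]
-1 z comp 0.0183
[[126.96522195835354, 83.15203528465798], [87.88050093638827, 218.68117655310795], [646.2378473846185, 230.43070338998473], [604.858845983298, 371.62513409706077], [54.661545667578764, 135.67163374503633], [683.4512827933669, 317.84901850153585]]
1 z comp -0.0166
[[128.3664369458857, 76.2827201936035], [85.73089054302, 210.9596829855688], [647.6203873604892, 238.45212031919414], [602.6625936746934, 378.3134073603459], [54.11343387658417, 126.82917887757594], [682.8452287760997, 326.77986007179254]]
2 z comp -0.034
[[129.1675049082063, 72.8891078947633], [84.78254429595648, 207.11297899965996], [648.1708101307886, 242.4298175870636], [601.4601881308625, 381.59643694180073], [53.975697251673125, 122.43894275210477], [682.3925156695749, 331.18548073567536]]
250 [(166, 18), (167, 24), (181, -33), (182, -29)]
251 [(
[... 310 characters left out ...]
194, 36), (195, 37), (201, -34), (202, -40)]
258 [(195, 43), (196, 28), (202, -38), (203, -31)]
278 [(174, 31), (175, 48), (201, 45), (202, 31)]
280 [(175, 32), (176, 40), (202, 45), (203, 28)]
282 [(176, 40), (177, 27), (202, 36), (203, 40)]
284 [(163, 48), (164, 68), (169, -40), (203, 45)]
286 [(164, 47), (166, -32), (169, -49), (177, 43)]
288 [(160, -32), (166, -46), (178, 77), (179, 70)]
290 [(166, -76), (167, -61), (178, 93), (179, 55)]
292 [(166, -48), (167, -70), (178, 60), (179, 95)]
294 [(167, -75), (168, -63), (179, 90), (180, 68)]
296 [(160, 96), (167, -70), (168, -66), (180, 107)]
298 [(160, 96), (168, -71), (180, 72), (181, 94)]
300 [(161, 89), (168, -71), (169, -70), (181, 91)]
```

Call:
step_arm(
  targets="1 0 -1.3 5 0 0 0;1 0 -1.3 13 0 0 0;1 0 -1.3 20 0 0 0;1 0 -1.3 25 0 0 0;1 0 -1.3 28 0 0 0;1 0 -1.3 28 0 0 0",
)

```text
clock: 29.82
tool_pos: [0.5471, 0.027, 0.1022]
ee_rot: [0.0, -0.037, 0.999, 0.001]
wrist_force: [-0.9, 0.6, -3.1]
opening: 0.0371
```

```bash
python3 - <<'E'
from h import *
wr();rel([.547,.027,.0955],Rt(4.1))
cv2.imwrite("pics/sc6.png",imaging.get_image("scene"));crop("scene","pics/sc6.png",230,155,320,220,8,"pics/g1.png")
E
```

```text
clk 29.82 F world [-0.87  0.59 -3.1 ] T world [ 0.0105  0.0482 -0.0242] T tool [-0.014   0.0473  0.0243] tcp [0.5471 0.027  0.1022] open 0.0371 qv 0.0069
rel mm [0.1 0.  6.7] rv [0.0011 0.0006 0.0016] tcp [0.5471 0.027  0.1022] clk 29.82
```

View pics/g1.png

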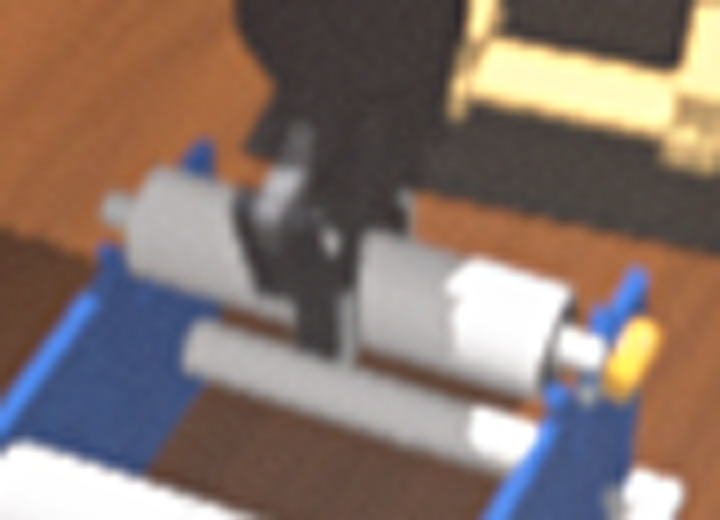

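Call:
step_arm(
  targets="1 0 0 2 0 0 0;1 0 0 4 0 0 0;1 0 0 4 0 0 0",
)

```text
clock: 30.25
tool_pos: [0.5471, 0.0269, 0.0983]
ee_rot: [0.0, -0.037, 0.999, 0.001]
wrist_force: [0.1, 0.4, -4.2]
opening: 0.0368
```

Call:
step_arm(
  targets="1 0 0 1.5 0 0 0;1 0 0 3 0 0 0;1 0 0 3 0 0 0",
)

```text
clock: 30.62
tool_pos: [0.5471, 0.0269, 0.0952]
ee_rot: [0.0, -0.037, 0.999, 0.001]
wrist_force: [-0.0, 0.4, -4.2]
opening: 0.0374
```

```bash
python3 -c "from h import *;wr();rel([.547,.027,.0955],Rt(4.1))"
```

```text
clk 30.62 F world [-0.    0.45 -4.19] T world [ 0.0048  0.0033 -0.0036] T tool [-0.005   0.003   0.0036] tcp [0.5471 0.0269 0.0952] open 0.0374 qv 0.0045
rel mm [ 0.1  0.1 -0.3] rv [0.0011 0.0005 0.0015] tcp [0.5471 0.0269 0.0952] clk 30.62
```

Call:
step_arm(
  targets="1 0 0 1 0 0 0;1 0 0 2 0 0 0;1 0 0 2 0 0 0",
)

```text
clock: 31.0
tool_pos: [0.547, 0.0269, 0.0931]
ee_rot: [0.0, -0.037, 0.999, 0.001]
wrist_force: [1.0, 0.0, -3.8]
opening: 0.037
```

Call:
step_arm(
  targets="1 0 0 0.8 0 0 0;1 0 0 1.5 0 0 0;1 0 0 1.5 0 0 0",
)

```text
clock: 31.38
tool_pos: [0.547, 0.027, 0.0915]
ee_rot: [0.0, -0.037, 0.999, 0.001]
wrist_force: [-0.6, 0.2, -4.6]
opening: 0.037
```

```bash
python3 -c "from h import *;wr();rel([.547,.027,.0935],Rt(4.1))"
```

```text
clk 31.38 F world [-0.59  0.16 -4.65] T world [ 0.0522 -0.0235  0.002 ] T tool [-0.0503 -0.0273 -0.002 ] tcp [0.547  0.027  0.0915] open 0.037 qv 0.0015
rel mm [-0.  0. -2.] rv [0.0012 0.0003 0.0016] tcp [0.547  0.027  0.0915] clk 31.38
```

Axis at about 0.108, still free. Continuing in small steps.

Call:
step_arm(
  targets="1 0 0 0.8 0 0 0;1 0 0 1.5 0 0 0;1 0 0 1.5 0 0 0",
)

```text
clock: 31.75
tool_pos: [0.5469, 0.027, 0.09]
ee_rot: [0.0, -0.037, 0.999, 0.001]
wrist_force: [1.1, -0.1, -5.1]
opening: 0.0372
```

Call:
step_arm(
  targets="1 0 0 0.5 0 0 0;1 0 0 1 0 0 0;1 0 0 1 0 0 0",
)

```text
clock: 32.12
tool_pos: [0.5469, 0.027, 0.0889]
ee_rot: [0.0, -0.037, 0.999, 0.001]
wrist_force: [0.5, 0.1, -3.0]
opening: 0.0373
```

```bash
python3 -c "from h import *;wr();rel([.547,.027,.0935],Rt(4.1))"
```

```text
clk 32.12 F world [ 0.51  0.13 -3.01] T world [ 0.0561  0.0172 -0.0402] T tool [-0.0572  0.013   0.0403] tcp [0.5469 0.027  0.0889] open 0.0373 qv 0.0014
rel mm [-0.1  0.  -4.6] rv [0.0011 0.0001 0.0015] tcp [0.5469 0.027  0.0889] clk 32.12
```

Call:
step_arm(
  targets="1 0 0 0.5 0 0 0;1 0 0 1 0 0 0;1 0 0 1 0 0 0",
)

```text
clock: 32.5
tool_pos: [0.5469, 0.027, 0.0879]
ee_rot: [-0.0, -0.037, 0.999, 0.001]
wrist_force: [0.4, -0.1, -3.6]
opening: 0.0368
```

Call:
step_arm(
  targets="1 0 0 0.5 0 0 0;1 0 0 1 0 0 0;1 0 0 1 0 0 0",
)

```text
clock: 32.88
tool_pos: [0.5469, 0.027, 0.0868]
ee_rot: [-0.0, -0.037, 0.999, 0.001]
wrist_force: [0.8, 0.2, -3.8]
opening: 0.0373
```

```bash
python3 -c "from h import *;wr();rel([.547,.027,.0935],Rt(4.1))"
```

```text
clk 32.88 F world [ 0.8   0.24 -3.75] T world [ 0.0389  0.0422 -0.0032] T tool [-0.0419  0.0393  0.0033] tcp [0.5469 0.027  0.0868] open 0.0373 qv 0.0018
rel mm [-0.1 -0.  -6.7] rv [ 0.0012 -0.      0.0016] tcp [0.5469 0.027  0.0868] clk 32.88
```

Call:
step_arm(
  targets="1 0 0 0.7 0 0 0;1 0 0 1.4 0 0 0;1 0 0 1.4 0 0 0",
)

```text
clock: 33.25
tool_pos: [0.5469, 0.027, 0.0854]
ee_rot: [-0.0, -0.037, 0.999, 0.001]
wrist_force: [0.2, -0.2, -4.0]
opening: 0.0373
```

Call:
step_arm(
  targets="1 0 0 0.5 0 0 0;1 0 0 1 0 0 0;1 0 0 1 0 0 0",
)

```text
clock: 33.62
tool_pos: [0.5468, 0.027, 0.0843]
ee_rot: [-0.0, -0.037, 0.999, 0.001]
wrist_force: [-0.0, 0.2, -4.3]
opening: 0.0374
```

```bash
python3 - <<'E'
from h import *
wr();rel([.547,.027,.0835],Rt(4.1))
cv2.imwrite("pics/sc7.png",imaging.get_image("scene"));crop("scene","pics/sc7.png",230,155,320,220,8,"pics/g2.png")
E
```

```text
clk 33.62 F world [-0.    0.24 -4.25] T world [ 0.0178 -0.0193 -0.0264] T tool [-0.0163 -0.0205  0.0264] tcp [0.5468 0.027  0.0843] open 0.0374 qv 0.0023
rel mm [-0.2  0.   0.8] rv [ 0.0011 -0.0001  0.0016] tcp [0.5468 0.027  0.0843] clk 33.62
```

View pics/g2.png

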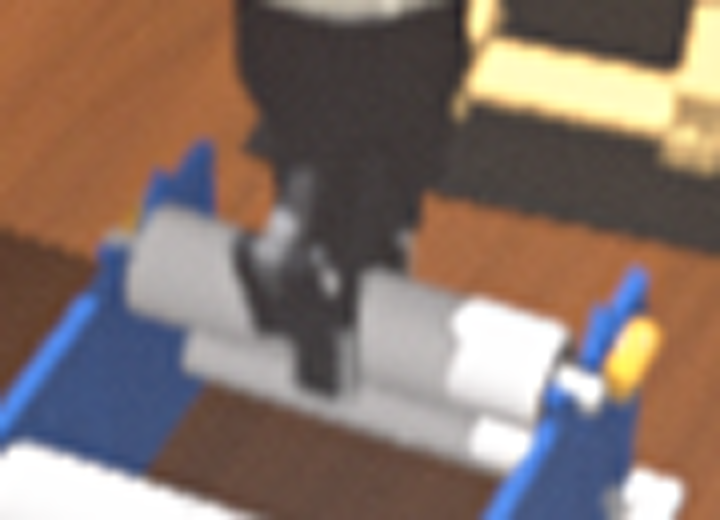

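Call:
step_arm(
  targets="1 0 0 0.5 0 0 0;1 0 0 0.8 0 0 0;1 0 0 0.8 0 0 0",
)

```text
clock: 34.05
tool_pos: [0.5469, 0.0269, 0.0836]
ee_rot: [-0.0, -0.036, 0.999, 0.001]
wrist_force: [0.0, -0.5, -3.5]
opening: 0.037
```

Call:
step_arm(
  targets="1 0 0 0.4 0 0 0;1 0 0 0.7 0 0 0;1 0 0 0.7 0 0 0",
)

```text
clock: 34.42
tool_pos: [0.547, 0.0267, 0.083]
ee_rot: [0.0, -0.036, 0.999, 0.0]
wrist_force: [1.0, -2.5, -0.8]
opening: 0.0371
```

```bash
python3 -c "from h import *;wr();rel([.547,.027,.0835],Rt(4.1))"
```

```text
clk 34.42 F world [ 1.   -2.46 -0.85] T world [-0.3963 -0.1738 -0.328 ] T tool [ 0.4079 -0.1448  0.3278] tcp [0.547  0.0267 0.083 ] open 0.0371 qv 0.0014
rel mm [ 0.   0.3 -0.5] rv [0.0009 0.0003 0.0012] tcp [0.547  0.0267 0.083 ] clk 34.42
```

Call:
step_arm(
  targets="1 0 0 0.3 0 0 0;1 0 0 0.6 0 0 0;1 0 0 0.6 0 0 0",
)

```text
clock: 34.8
tool_pos: [0.5472, 0.0265, 0.0824]
ee_rot: [0.0, -0.036, 0.999, 0.0]
wrist_force: [0.7, -3.4, 1.2]
opening: 0.0372
```

Call:
step_arm(
  targets="1 0 0 0.3 0 0 0;1 0 0 0.6 0 0 0;1 0 0 0.6 0 0 0",
)

```text
clock: 35.17
tool_pos: [0.5473, 0.0264, 0.082]
ee_rot: [0.0, -0.036, 0.999, 0.0]
wrist_force: [-0.4, -4.1, 4.4]
opening: 0.0371
```

```bash
python3 -c "from h import *;wr();rel([.547,.027,.0835],Rt(4.1))"
```

```text
clk 35.17 F world [-0.4  -4.1   4.41] T world [-0.6799  0.0775 -0.5087] T tool [0.673  0.1259 0.5083] tcp [0.5473 0.0264 0.082 ] open 0.0371 qv 0.0014
rel mm [ 0.3  0.6 -1.5] rv [0.0007 0.0008 0.0006] tcp [0.5473 0.0264 0.082 ] clk 35.17
```

Call:
step_arm(
  targets="1 0 0 0.3 0 0 0.003;1 0 0 0.5 0 0 0.004;1 0 0 0.5 0 0 0.004",
)

```text
clock: 35.55
tool_pos: [0.5474, 0.0264, 0.0817]
ee_rot: [0.001, -0.034, 0.999, 0.0]
wrist_force: [-1.7, -4.1, 6.6]
opening: 0.0367
```

```bash
python3 -c "from h import *;wr();rel([.547,.027,.0835],Rt(4.1))"
```

```text
clk 35.55 F world [-1.65 -4.12  6.6 ] T world [-0.6758  0.1957 -0.1284] T tool [0.6609 0.2415 0.1278] tcp [0.5474 0.0264 0.0817] open 0.0367 qv 0.0019
rel mm [ 0.4  0.6 -1.8] rv [ 0.0005  0.0011 -0.0029] tcp [0.5474 0.0264 0.0817] clk 35.55
```

Call:
step_arm(
  targets="1 0 0 0.3 0 0 0;1 0 0 0.6 0 0 0;1 0 0 0.6 0 0 0",
)

```text
clock: 35.92
tool_pos: [0.5476, 0.0264, 0.0813]
ee_rot: [0.001, -0.035, 0.999, 0.0]
wrist_force: [-0.9, -2.9, 7.8]
opening: 0.0369
```

```bash
python3 -c "from h import *;wr();rel([.547,.027,.0835],Rt(4.1))"
```

```text
clk 35.92 F world [-0.88 -2.86  7.79] T world [-0.7635  0.3292 -0.1541] T tool [0.7392 0.381  0.1531] tcp [0.5476 0.0264 0.0813] open 0.0369 qv 0.0019
rel mm [ 0.6  0.7 -2.2] rv [ 0.0004  0.0015 -0.0025] tcp [0.5476 0.0264 0.0813] clk 35.92
```

Call:
step_arm(
  targets="1 0 0 0.4 0 0 0;1 0 0 0.7 0 0 0;1 0 0 0.7 0 0 0",
)

```text
clock: 36.3
tool_pos: [0.5478, 0.0263, 0.081]
ee_rot: [0.001, -0.035, 0.999, 0.0]
wrist_force: [-1.6, -3.5, 9.0]
opening: 0.037
```

```bash
python3 -c "from h import *;wr();rel([.547,.027,.0835],Rt(4.1))"
```

```text
clk 36.3 F world [-1.57 -3.48  8.96] T world [-0.6783  0.3585 -0.1249] T tool [0.652  0.4046 0.1238] tcp [0.5478 0.0263 0.081 ] open 0.037 qv 0.0027
rel mm [ 0.7  0.7 -2.5] rv [ 0.0002  0.0019 -0.0022] tcp [0.5478 0.0263 0.081 ] clk 36.3
```

Call:
step_arm(
  targets="1 0 0 0.4 0 0 0;1 0 0 0.7 0 0 0;1 0 0 0.7 0 0 0",
)

```text
clock: 36.67
tool_pos: [0.5479, 0.0263, 0.0806]
ee_rot: [0.001, -0.035, 0.999, 0.0]
wrist_force: [-0.6, -2.4, 6.4]
opening: 0.037
```

```bash
python3 -c "from h import *;wr();rel([.547,.027,.0835],Rt(4.1))"
```

```text
clk 36.67 F world [-0.55 -2.37  6.43] T world [-0.6971  0.3    -0.1944] T tool [0.675  0.3478 0.1929] tcp [0.5479 0.0263 0.0806] open 0.037 qv 0.0023
rel mm [ 0.9  0.7 -2.9] rv [ 0.0001  0.0023 -0.0019] tcp [0.5479 0.0263 0.0806] clk 36.67
```

Call:
step_arm(
  targets="1 0 0 0.5 0 0 0;1 0 0 1 0 0 0;1 0 0 1 0 0 0",
)

```text
clock: 37.05
tool_pos: [0.5482, 0.0264, 0.0797]
ee_rot: [0.001, -0.035, 0.999, 0.0]
wrist_force: [0.9, -2.6, 4.2]
opening: 0.0371
```

```bash
python3 -c "from h import *;wr();rel([.547,.027,.0835],Rt(4.1))"
```

```text
clk 37.05 F world [ 0.93 -2.59  4.21] T world [-0.6609  0.0042 -0.2575] T tool [0.6597 0.0503 0.2556] tcp [0.5482 0.0264 0.0797] open 0.0371 qv 0.0007
rel mm [ 1.1  0.7 -3.8] rv [-0.      0.0028 -0.0016] tcp [0.5482 0.0264 0.0797] clk 37.05
```

Call:
step_arm(
  targets="1 0 0 0.5 0 0 0;1 0 0 1 0 0 0;1 0 0 1 0 0 0",
)

```text
clock: 37.42
tool_pos: [0.5483, 0.0263, 0.0789]
ee_rot: [0.002, -0.035, 0.999, 0.0]
wrist_force: [1.5, -2.5, 3.5]
opening: 0.0371
```

```bash
python3 -c "from h import *;wr();rel([.547,.027,.0835],Rt(4.1))"
```

```text
clk 37.42 F world [ 1.52 -2.54  3.52] T world [-0.6949 -0.112  -0.2763] T tool [ 0.7019 -0.063   0.2741] tcp [0.5483 0.0263 0.0789] open 0.0371 qv 0.0015
rel mm [ 1.3  0.8 -4.6] rv [-0.0001  0.0032 -0.0014] tcp [0.5483 0.0263 0.0789] clk 37.42
```

Call:
step_arm(
  targets="1 0 0 0.6 0 0 0;1 0 0 1.2 0 0 0;1 0 0 1.2 0 0 0",
)

```text
clock: 37.8
tool_pos: [0.5484, 0.0264, 0.0776]
ee_rot: [0.002, -0.035, 0.999, 0.0]
wrist_force: [2.8, -3.0, -0.0]
opening: 0.0372
```

Call:
step_arm(
  targets="1 0 0 0.6 0 0 0;1 0 0 1.2 0 0 0;1 0 0 1.2 0 0 0",
)

```text
clock: 38.17
tool_pos: [0.5484, 0.0263, 0.0761]
ee_rot: [0.002, -0.035, 0.999, -0.0]
wrist_force: [3.8, -2.9, -4.3]
opening: 0.0371
```

```bash
python3 -c "from h import *;wr();rel([.547,.027,.0835],Rt(4.1))"
```

```text
clk 38.17 F world [ 3.83 -2.94 -4.26] T world [-0.5664 -0.7048 -0.2992] T tool [ 0.6155 -0.6633  0.2972] tcp [0.5484 0.0263 0.0761] open 0.0371 qv 0.0028
rel mm [ 1.3  0.7 -7.4] rv [-0.0001  0.0032 -0.0012] tcp [0.5484 0.0263 0.0761] clk 38.17
```

Call:
step_arm(
  targets="1 0 0 0.6 0 0 0;1 0 0 1.2 0 0 0;1 0 0 1.2 0 0 0",
)

```text
clock: 38.55
tool_pos: [0.5482, 0.0263, 0.0745]
ee_rot: [0.001, -0.035, 0.999, -0.0]
wrist_force: [4.0, -3.0, -8.1]
opening: 0.0371
```

```bash
python3 -c "from h import *;wr();rel([.547,.027,.0835],Rt(4.1))"
```

```text
clk 38.55 F world [ 3.99 -3.   -8.08] T world [-0.515  -0.558  -0.2586] T tool [ 0.5537 -0.5204  0.2572] tcp [0.5482 0.0263 0.0745] open 0.0371 qv 0.0015
rel mm [ 1.1  0.7 -9. ] rv [-0.0001  0.0028 -0.0012] tcp [0.5482 0.0263 0.0745] clk 38.55
```

Call:
step_arm(
  targets="1 -0.5 0 0.7 0 0 0;1 -0.8 0 1.5 0 0 0;1 -0.8 0 1.5 0 0 0",
)

```text
clock: 38.92
tool_pos: [0.5484, 0.0265, 0.0726]
ee_rot: [0.001, -0.035, 0.999, 0.0]
wrist_force: [-1.0, -1.2, -10.5]
opening: 0.0369
```

Call:
step_arm(
  targets="1 0 0 0.7 0 0 0;1 0 0 1.5 0 0 0;1 0 0 1.5 0 0 0",
)

```text
clock: 39.3
tool_pos: [0.5486, 0.0268, 0.0711]
ee_rot: [0.001, -0.035, 0.999, 0.0]
wrist_force: [0.5, 0.3, -5.8]
opening: 0.0368
```

```bash
python3 -c "from h import *;wr();rel([.547,.027,.0835],Rt(4.1))"
```

```text
clk 39.3 F world [ 0.5   0.27 -5.79] T world [ 0.1392 -0.0101 -0.1037] T tool [-0.138  -0.02    0.1039] tcp [0.5486 0.0268 0.0711] open 0.0368 qv 0.0014
rel mm [  1.6   0.3 -12.4] rv [ 0.0002  0.002  -0.0006] tcp [0.5486 0.0268 0.0711] clk 39.3
```

Past the noses, forces almost back to plain weight. Continuing to the floor in small steps.

Call:
step_arm(
  targets="1 0 0 0.5 0 0 0;1 0 0 1 0 0 0;1 0 0 1 0 0 0",
)

```text
clock: 39.67
tool_pos: [0.5486, 0.0269, 0.0702]
ee_rot: [0.001, -0.035, 0.999, 0.0]
wrist_force: [0.9, 0.6, -3.2]
opening: 0.037
```

Call:
step_arm(
  targets="1 0 0 0.4 0 0 0;1 0 0 0.7 0 0 0;1 0 0 0.7 0 0 0",
)

```text
clock: 40.05
tool_pos: [0.5486, 0.0269, 0.0694]
ee_rot: [0.001, -0.035, 0.999, 0.0]
wrist_force: [-0.1, 0.3, -4.2]
opening: 0.0372
```

```bash
python3 - <<'E'
from h import *
wr();rel([.547,.027,.0685],Rt(4.1))
E
```

```text
clk 40.05 F world [-0.1   0.28 -4.25] T world [ 0.1425 -0.0377 -0.0679] T tool [-0.1394 -0.0477  0.0682] tcp [0.5486 0.0269 0.0694] open 0.0372 qv 0.0013
rel mm [1.6 0.2 0.9] rv [ 0.0003  0.002  -0.0006] tcp [0.5486 0.0269 0.0694] clk 40.05
```

Call:
step_arm(
  targets="1 0 0 0.4 0 0 0;1 0 0 0.6 0 0 0;1 0 0 0.6 0 0 0",
)

```text
clock: 40.42
tool_pos: [0.5486, 0.0269, 0.0688]
ee_rot: [0.001, -0.035, 0.999, 0.0]
wrist_force: [-0.5, 0.9, -4.2]
opening: 0.0371
```

Call:
step_arm(
  targets="1 0 0 0.3 0 0 0;1 0 0 0.5 0 0 0;1 0 0 0.5 0 0 0",
)

```text
clock: 40.8
tool_pos: [0.5487, 0.0269, 0.0686]
ee_rot: [0.001, -0.035, 0.999, 0.0]
wrist_force: [-3.0, 0.3, 6.0]
opening: 0.0368
```

```bash
python3 - <<'E'
from h import *
wr();rel([.547,.027,.0685],Rt(4.1))
E
```

```text
clk 40.8 F world [-2.98  0.28  6.05] T world [ 0.093   0.6529 -0.0713] T tool [-0.1389  0.6446  0.0718] tcp [0.5487 0.0269 0.0686] open 0.0368 qv 0.002
rel mm [1.7 0.3 0.1] rv [ 0.0003  0.0023 -0.0006] tcp [0.5487 0.0269 0.0686] clk 40.8
```

Call:
step_arm(
  targets="0.4 0 0 0 0 0 0;0.3 0 0 0 0 0 0;0.2 0 0 0 0 0 0;0 0 0 0 0 0 0;-0.4 0 0 0 0 0 0;-1 0 0 0 0 0 0;-1 0 0 0 0 0 0;-1 0 0 0 0 0 0",
)

```text
clock: 41.8
tool_pos: [0.5487, 0.0268, 0.0686]
ee_rot: [0.001, -0.035, 0.999, 0.0]
wrist_force: [-0.5, 0.7, -0.4]
opening: 0.0853
```

Call:
step_arm(
  targets="-1 0 0 -10 0 0 0;-1 0 0 -35 0 0 0;-1 0 0 -70 0 0 0;-1 0 0 -110 0 0 0;-1 0 0 -140 0 0 0;-1 0 0 -150 0 0 0",
)

```text
clock: 42.55
tool_pos: [0.549, 0.0269, 0.221]
ee_rot: [0.003, -0.035, 0.999, 0.0]
wrist_force: [1.2, -0.3, -0.4]
opening: 0.0849
```

```bash
python3 - <<'E'
from h import *
wr();rel([.45,.40,.25],Rt(4.1))
cv2.imwrite("pics/sc8.png",imaging.get_image("scene"));crop("scene","pics/sc8.png",205,155,325,260,6,"pics/g3.png")
E
```

```text
clk 42.55 F world [ 1.17 -0.34 -0.43] T world [-0.0206 -0.0127  0.0065] T tool [ 0.0214 -0.0112 -0.0067] tcp [0.549  0.0269 0.221 ] open 0.0849 qv 0.1403
rel mm [ 72.2 379.2 -29.3] rv [ 0.0004  0.0054 -0.0006] tcp [0.549  0.0269 0.221 ] clk 42.55
```

View pics/g3.png

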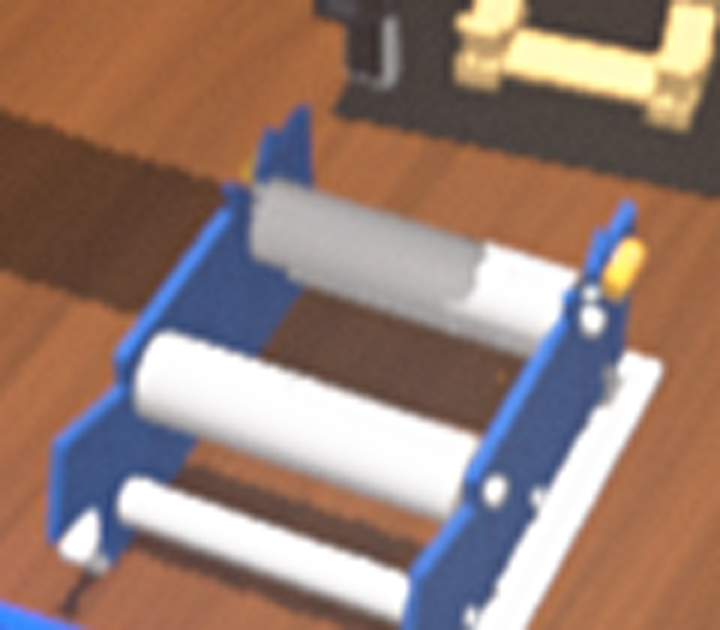

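Call:
step_arm(
  targets="-1 5 25 -10 0 0 0;-1 15 75 -25 0 0 0;-1 25 130 -30 0 0 0;-1 35 185 -30 0 0 0;-1 45 240 -30 0 0 0;-1 55 295 -30 0 0 0;-1 65 345 -30 0 0 0;-1 72 375 -30 0 0 0;-1 72 379 -30 0 0 0;-1 72 379 -30 0 0 0",
)

```text
clock: 43.85
tool_pos: [0.4503, 0.3992, 0.2499]
ee_rot: [0.002, -0.035, 0.999, -0.0]
wrist_force: [-1.0, -0.3, 1.0]
opening: 0.0855
```

```bash
python3 - <<'E'
from h import *
wr()
np.set_printoptions(precision=4,suppress=True)
im=imaging.get_image("top");cv2.imwrite("pics/top9.png",im);crop("top","pics/top9.png",225,125,350,230,6,"pics/g4.png")
cv2.imwrite("pics/sc9.png",imaging.get_image("scene"))
seat=np.array([.547,.027,.085]);ax=np.array([np.cos(np.radians(4.1)),np.sin(np.radians(4.1)),0])
for L in(-.091,-.075,.075,.091): print(L,(proj("top",seat+ax*L)-[225,125])*6+2.5)
E
```

```text
clk 43.85 F world [-0.97 -0.27  1.03] T world [-0.0432  0.0324  0.0018] T tool [ 0.0408  0.0353 -0.002 ] tcp [0.4503 0.3992 0.2499] open 0.0855 qv 0.017
-0.091 [212.4003 531.9874]
-0.075 [210.4739 491.1587]
0.075 [192.8381 117.3976]
0.091 [191.0011  78.466 ]
```

View pics/g4.png

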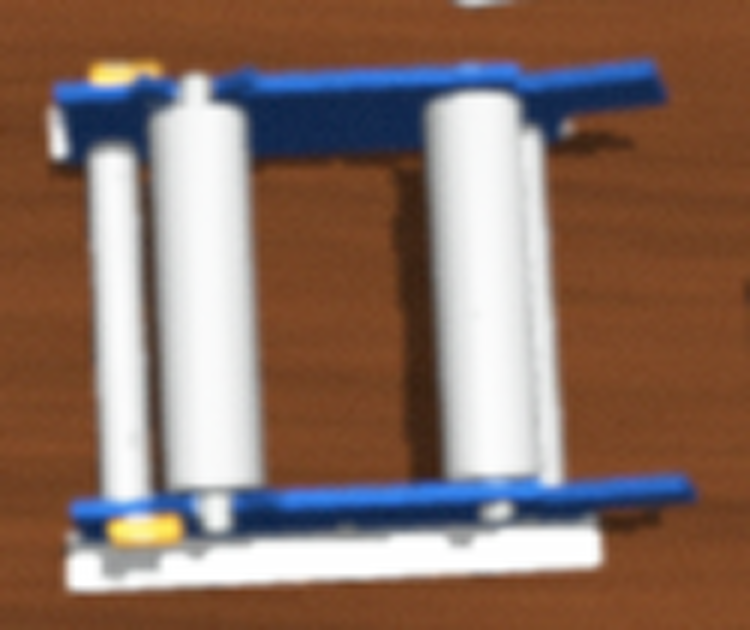

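View pics/sc9.png

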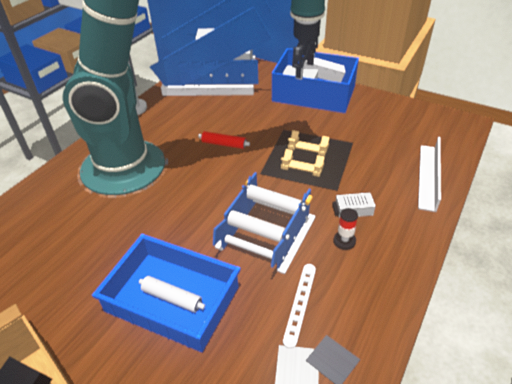

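```bash
python3 - <<'E'
from h import *
np.set_printoptions(precision=2,suppress=True)
cam=np.array(P["scene"]["position"])
g=cv2.cvtColor(cv2.imread("pics/sc9.png"),cv2.COLOR_BGR2GRAY).astype(float)
a=np.radians(4.1);ax=np.array([np.cos(a),np.sin(a),0]);Lv=np.array([-np.sin(a),np.cos(a),0])
def edge(p,dirn,n=9):
    t=np.linspace(-7,7,141); v=cv2.remap(g.astype(np.float32),(p[0]+t*dirn[0]).astype(np.float32)[None],(p[1]+t*dirn[1]).astype(np.float32)[None],cv2.INTER_LINEAR)[0]
    d=np.gradient(cv2.GaussianBlur(v[None],(1,1),0)[0]); i=np.argmax(np.abs(d)); return t[i],d[i]
for name,C in(("new",np.array([.547,.027,.085])),("fitted",np.array([.547,.027,.085])-Lv*.11)):
    for L in(-.06,-.03,0,.03,.06):
        p=C+ax*L; n=np.cross(ax,cam-p); n/=np.linalg.norm(n); n*=np.sign(n[2])
        q1,q2=proj("scene",p+n*.019),proj("scene",p-n*.019); d=(q1-q2)/np.linalg.norm(q1-q2)
        print(name,L,"upper off",edge(q1,d),"lower off",edge(q2,-d))
crop("scene","pics/sc9.png",230,165,320,230,8,"pics/g5.png")
E
```

```text
new -0.06 upper off (np.float64(0.8000000000000007), np.float32(-9.982422)) lower off (np.float64(0.6000000000000005), np.float32(-3.7226562))
new -0.03 upper off (np.float64(1.200000000000001), np.float32(-7.998535)) lower off (np.float64(1.5999999999999996), np.float32(-3.9863281))
new 0 upper off (np.float64(0.6000000000000005), np.float32(-8.380859)) lower off (np.float64(1.700000000000001), np.float32(-4.75))
new 0.03 upper off (np.float64(1.200000000000001), np.float32(-7.140625)) lower off (np.float64(1.3000000000000007), np.float32(-4.1875))
new 0.06 upper off (np.float64(0.7000000000000002), np.float32(-7.0839844)) lower off (np.float64(1.700000000000001), np.float32(-4.76709))
fitted -0.06 upper off (np.float64(1.200000000000001), np.float32(-10.225586)) lower off (np.float64(-1.0), np.float32(-4.401367))
fitted -0.03 upper off (np.float64(0.9000000000000004), np.float32(-9.077148)) lower off (np.float64(-1.0999999999999996), np.float32(-2.8198242))
fitted 0 upper off (np.float64(0.5), np.float32(-9.172852)) lower off (np.float64(-2.0), np.float32(-3.3027344))
fitted 0.03 upper off (np.float64(0.20000000000000018), np.float32(-8.212891)) lower off (np.float64(-2.8999999999999995), np.float32(-2.9736328))
fitted 0.06 upper off (np.float64(0.9000000000000004), np.float32(-8.806641)) lower off (np.float64(-2.0999999999999996), np.float32(-3.5058594))
```

View pics/g5.png

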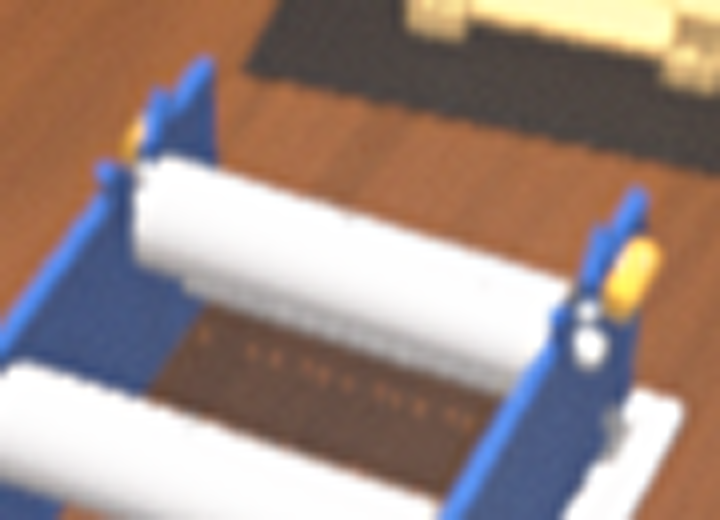

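```bash
python3 -c "
from workcell import ticket
print(ticket.sign_off())"
```

```text
the job is handed in; nothing more can be done
None
```

The loose-bush roller is in the scrap bin, and the sound one is seated in the frame's empty slots. I handed the job in at about 44 s of the 72 s allowed.

- **Which roller was loose:** I rocked each roller about 35° both ways and compared its balance when level.
  - The roller nearer the frame (B) shifted by about 0.10 N m, from +0.04 to −0.06, so its bush ran. I made it run both ways, then laid it on the bin floor and released it there.
  - The other roller (A) shifted by only about 0.015 N m, which is within the sensor noise, so it is sound.
- **Fitting the sound roller:** I lowered it in small steps. The peak push at the noses was about 13 N net at the wrist. It then pulled down past the noses and met the slot floor at the predicted height, with about 10 N. The −x end touched first, before I let go.
- **Last checks:**
  - In the scene image the fitted roller is level to about 0.3 px and at the same height as its neighbour.
  - The nose is visible above the axle at the +x end. At the −x end it is hidden, so I inferred the snap there from the roller being level and from the force trace.
  - In the top view the roller sits perhaps 2–4 mm toward +x of my seat estimate, clear of both plates.
  - The scene camera read y about 1–4 mm higher than the top camera, so I relied mainly on the top view and on feel.
  - The bar, power supply, beacon and red roller look unmoved, and the gripper was open and clear of everything.

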